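# Unload the end-grinding jig into the desiccator

### The arm

A 6-joint arm with a two-finger parallel gripper is mounted at the origin on the work surface. World frame = base frame: x ahead of the robot, y to its left, z up, the work surface at z = 0. Lengths are in m, angles in rad, forces in N, time in s.
With the tool pointing down it reaches from about 0.375 to 0.9 m from the base axis. Payload 3.1 kg.
Tool frame: the origin (TCP) lies midway between the tips of the shut fingers; the grasp point (between the pads) lies robot.grip_depth behind it (robot.grip_depth is the distance from the TCP to the grasp point, in m); z points along the fingers, y is the line along which they close (so a half turn about z gives the same grasp; the last joint's range is limited). The gripper opens to 87 mm and grips with 3 to 60 N. Pads are 19 mm wide; open, the fingers measure 117 mm over their backs; the gripper's body (75 mm by 190 mm) begins 51 mm behind the grasp point.
Start: joints at [0.984, 0.527, 1.433, -0, 1.181, -0.178], TCP at [0.248, 0.573, 0.197] pointing down, gripper open.
Joint ranges: [-3.08, 3.08], [-0.75, 2.2], [0.22, 2.44], [-1.43, 4.57], [0, 2.65], [-2.85, 2.85]. Speed limits (rad/s): [2.79, 2.79, 3.14, 3.14, 3.14, 3.14].

### API

Orientations are given as a unit quaternion [x, y, z, w].
In Python, from rig import robot gives the robot as it stands.
- The arm moves only by the shell command python3 nudge.py 'ROWS' [OPENING] [FORCE]. ROWS is a JSON list that holds a single list of rows (three levels of brackets), with 1 to 20 rows, each of 4 numbers: dx, dy, dz in m, then a turn about the tool's z in rad; each row shifts and turns the commanded pose from where the row before left it, along the tool's axes as they then stand; what a row does not reach is not made up. A row lasts 1/12 s, in which the tool goes at most 0.0417 m and 0.125 rad, less where a joint would pass 70% of its speed; a pose out of reach is approached as far as the arm can. OPENING is the finger opening in m, set as the command begins (- or left out keeps the last). The fingers move at their own pace and stop on an object; FORCE is the grip in N (left out, the last holds). Time passes only in rows, so rows that do not move let the fingers close. It prints the time, the measured TCP pose, the force, the opening and the grip force at its end. Input that does not fit is refused with a message, and nothing moves.
- robot.get_obs(): the state, without advancing time (a new reading comes with each control period).
- robot.camera(name): name is "side" or "top"; returns a dict with "img" (384x512x3 uint8, red, green, blue), "fx", "fy", "cx", "cy" (pixels), "xyz" and "attitude" of the camera in the world. Camera axes: x right, y down, z forward; pixel columns grow to the right and rows downward; lengths in m; the calibration is good to about 2 mm. A picture is of the moment at which its call begins. There is no depth.
- robot.hand_in(): hands the job in; it is judged then, once.
The state is a dict: "time": time; "q": joint angles; "joint_velocities": joint speeds; "joint_torque": joint torques, N m; "position": TCP position; "tool_rot": TCP orientation; "ft_force": force on the tool from outside, world axes, zero at the start; "moment": the same for the moment, N m; "grip_width": finger opening in m; "grip_force": force on a finger pad.
Only numpy, scipy, OpenCV 4.12 (cv2) and the standard library are available. Lean on these libraries where they do the work, as an engineer would, in place of code of your own. Each camera call takes 0.05 s, during which the arm holds its last target. There are 200 camera calls.

### The job

Unload the ground ceramic tubes from the jig into the desiccator: lift the desiccator's lid off by its knob and lay it on the dark rubber mat, flip the ratchet spanner's direction lever fully over to the loosening side and work the spanner until the jig's jaw stands almost fully open with the tubes still in place. Then put every tube on the desiccator's plate and, when all are in, set the lid squarely back on its rim. Leave the jaw open and do not disturb the other things on the bench.

Things in the scene. Friction and masses are not known exactly. Their poses are not given: they have to be found in the camera images.
- jig: end-grinding jig fixed to the bench: grey base 190 x 195 x 18 mm with a low vice gripping up to 4 tubes upright in a row. Origin: underside. x runs along the row; y points from the spanner across the sliding jaw and tubes to the fixed V-notched jaw. Base y -125 to 70 mm; jaw tops 55 mm above bench; sliding jaw (16 mm thick, 170 long) face at y 6 when closed; upright bolt axis at x 0, y -75
- jig_row (a point): middle of the row of tube stations, on top of the jig's base plate (18 mm above the bench). Stations at -57, -19, 19 and 57 mm from it along the jig's x; a tube stands on the base plate, 43 mm of it above the jaws
- jaw (a joint): how far the sliding jaw has moved back from the tubes, m: 0 clamped, 0.0085 wide open; 0.0034 m per rad of the clamp bolt. Driven only by the bolt
- clamp_bolt (a joint): angle of the upright hexagonal clamp bolt (24 mm across flats; its head stands up through the spanner's ring to 83 mm above the bench), rad: 0 clamped, grows as it is loosened (anticlockwise from above), stop at 2.5. It drives the jaw and stays where it is left; 0.06 N m to turn
- ratchet (a joint): swing of the reversible ratchet spanner that stays on the bolt, rad: at 0 its handle lies along the jig's -y; + is anticlockwise from above; range -1.2 to 1.2; stays where left (0.25 N m friction). Lever on the loosening side: a + swing turns the bolt, the swing back clicks freely over 16 teeth (up to 0.39 rad lost per stroke). Tightening side: the other way round
- ratchet_head (a point): centre of the top face of the spanner's ring head (radius 28 mm), on the bolt's axis, 73.5 mm above the bench. Head and neck are 16 mm thick
- ratchet_grip (a point): middle of the spanner's black rubber grip, 155 mm out from the bolt's axis, 65.5 mm above the bench; the grip is 22 mm wide, 16 mm thick, from 110 to 205 mm out, with nothing under it; the line from ratchet_head to here is the handle's direction
- dir_lever (a joint): direction lever on top of the spanner's neck, rad: +0.4 (tip swung anticlockwise seen from above) is the loosening side, -0.4 the tightening side; stops at both, stays where left (0.05 N m, about 1.8 N at the tip). Its upright pivot is on the handle's line, 36 mm out from the bolt's axis; from there it points along the handle at 0
- dir_lever_tip (a point): on the direction lever, 28 mm from its pivot (its last 4.5 mm is a rounded end), 85.5 mm above the bench; the lever is an upright fin 7 mm thick that stands from 73.5 mm (top of the neck) to 89.5 mm above the bench
- desiccator: small round desiccator, white, fixed to the bench: outside radius 76 mm at its flat flange, rim 80 mm above the bench; inside radius 54 mm, the perforated ceramic plate on which things stand is 50 mm above the bench. Origin: centre of its underside, z up
- lid: loose clear domed lid of the desiccator, 0.4 kg, with a white flange of radius 76 mm and 8 mm thick, flat below, without a lip; dome radius 60 mm, top 63 mm above the flange's underside, hollow (54 mm radius, room for 55 mm above the rim). Origin: centre of the flange's underside; z up
- lid_knob (a point): centre of the lid's black cylindrical knob (26 mm diameter, 22 mm high), 84 mm above the lid's origin; a neck of 18 mm diameter and 10 mm high joins it to the dome
- mat: dark square rubber mat on the bench, 175 x 175 x 2 mm, empty at the start; origin at the centre of its underside
- tube1: off-white ceramic tube, 22 mm outside diameter, 80 mm long, 90 g; origin at its middle, z along its axis (so 58 mm above the bench in the jig). May be absent (None also while held)
- tube2: off-white ceramic tube, 22 mm outside diameter, 80 mm long, 90 g; origin at its middle, z along its axis (so 58 mm above the bench in the jig). May be absent (None also while held)
- tube3: off-white ceramic tube, 22 mm outside diameter, 80 mm long, 90 g; origin at its middle, z along its axis (so 58 mm above the bench in the jig). May be absent (None also while held)
- tube4: off-white ceramic tube, 22 mm outside diameter, 80 mm long, 90 g; origin at its middle, z along its axis (so 58 mm above the bench in the jig). May be absent (None also while held)
- magnifier: bystander: hand lens lying flat, ring 72 mm across, 85 mm handle, 12 mm thick; origin under its middle
- beaker: bystander: glass beaker, 70 mm across, 85 mm high; origin under its middle
- reagent: bystander: glass bottle with cap, 60 mm across, 130 mm high; origin under its middle
- shard: bystander: flat white ceramic shard, about 55 mm; origin under its middle
- caliper: bystander: digital caliper lying flat, 190 mm long; origin under its middle

How it is judged:
On the way, in this order (a step that is already met when the one before it is completed fails the run):
1. the direction lever is over on the loosening side, the bolt still tight (value of joint dir_lever above 0.25 rad and value of joint clamp_bolt below 0.3 rad), for 0.1 s.
2. the jaw has been opened by at least 6 mm, with every tube still in the jig (value of joint jaw above 0.006 m and horizontal distance between each of tube1, tube2, tube3, tube4 and jig_row below 0.075 m and z of each of tube1, tube2, tube3, tube4 in the frame of jig_row below 0.05 m), for 0.2 s.
3. every tube is on the desiccator's plate while the lid lies on the mat (horizontal distance between lid and mat below 0.07 m and height (world z) of lid below 0.012 m and angle between lid's own z axis and vertical below 0.1 rad and horizontal distance between each of tube1, tube2, tube3, tube4 and desiccator below 0.05 m and z of tube1 in the frame of desiccator between 0.055 and 0.1 m and z of tube2 in the frame of desiccator between 0.055 and 0.1 m and z of tube3 in the frame of desiccator between 0.055 and 0.1 m and z of tube4 in the frame of desiccator between 0.055 and 0.1 m), for 0.2 s.
At the end, for the whole second after the job is handed in: every tube is in the desiccator on its plate (its middle within 50 mm of the axis), the lid lies flat on the rim, centred to 12 mm, the jaw is still open by at least 6 mm, all at rest (horizontal distance between lid and desiccator below 0.012 m and z of lid in the frame of desiccator between 0.076 and 0.084 m and angle between lid's own z axis and vertical below 0.05 rad and linear speed of lid below 0.02 m/s and value of joint jaw above 0.006 m and horizontal distance between each of tube1, tube2, tube3, tube4 and desiccator below 0.05 m and z of tube1 in the frame of desiccator between 0.055 and 0.1 m and linear speed of each of tube1, tube2, tube3, tube4 below 0.05 m/s and z of tube2 in the frame of desiccator between 0.055 and 0.1 m and z of tube3 in the frame of desiccator between 0.055 and 0.1 m and z of tube4 in the frame of desiccator between 0.055 and 0.1 m); the robot touches nothing.
It fails at once if one of the bystanders (magnifier, beaker, bottle, shard, caliper) is shoved more than 30 mm (distance of any of magnifier, beaker, reagent, shard, caliper from where it was at the start of the episode above 0.03 m).
It fails at once if the beaker or the bottle is knocked over (angle between any of beaker, reagent's own z axis and vertical above 0.5 rad).
Of tube1, tube2, tube3, tube4 only 2 to 4 are there at a start; the rules pass over those that are not, and their reading is None.
At some moment in a run one of lid may be knocked a few centimetres aside while the robot is not near it.
Once in a run the grip may slacken for a moment while it holds something.
It also fails if it takes over 210 s, if anything falls off the work surface, if the arm or the gripper's body presses on something with over 40 N, if the wrist force passes 120 N, or if a joint passes its speed limit or range.

## Working session

There is one attempt and no reset: what is moved stays moved. The work goes in short steps, Python scripts to look and compute and a shell command to move; the robot and the scene stay as the last step left them, time stands still between calls to the robot, and variables do not carry over. Pictures are saved under pics/ and viewed, at most 14 in all, crops included, and the job is handed in when it is done.

```bash
ls; mkdir -p pics
python3 - <<'E'
from rig import robot
import cv2
for n in ("top","side"):
    c=robot.camera(n); cv2.imwrite(f"pics/{n}0.png",c["img"][:,:,::-1])
    print(n,{k:v for k,v in c.items() if k!="img"})
o=robot.get_obs(); print(o, robot.grip_depth)
E
```

```text
nudge.py
pics
rig.py
top {'fx': 359.48330224354953, 'fy': 359.48330224354953, 'cx': 252.68109314719922, 'cy': 191.47630748079015, 'xyz': array([0.36242474, 0.04876259, 1.08820997]), 'attitude': array([ 0.71205133, -0.69752447,  0.06472965, -0.04746153])}
side {'fx': 351.4202065404113, 'fy': 351.4202065404113, 'cx': 259.35600679097894, 'cy': 189.3305191218741, 'xyz': array([ 0.05010852, -0.50531908,  0.52552226]), 'attitude': array([ 0.81125585, -0.30496636,  0.17976328, -0.46534356])}
{'time': 0.1, 'q': array([ 9.83449527e-01,  5.28374726e-01,  1.43379175e+00, -1.03331025e-05,
        1.18141488e+00, -1.78468908e-01]), 'joint_velocities': array([ 0.00116645, -0.00380069, -0.00188769,  0.00187765, -0.00063075,
        0.000238  ]), 'joint_torque': array([ 1.92613209e-05, -4.40983129e+01, -1.77150911e+01,  6.35187887e-02,
        5.34313987e-02, -6.06595290e-05]), 'position': array([0.24803767, 0.57288515, 0.19606302]), 'tool_rot': array([ 2.03015796e-01,  9.79174958e-01, -9.24123727e-04, -3.67075449e-04]), 'ft_force': array([-0.61417358, -0.17774049,  0.46335374]), 'moment': array([0.03662291, 0.00284629, 0.04307395]), 'grip_force': 0.0, 'grip_width': 0.08673475339362335} 0.0187
```

View pics/top0.png

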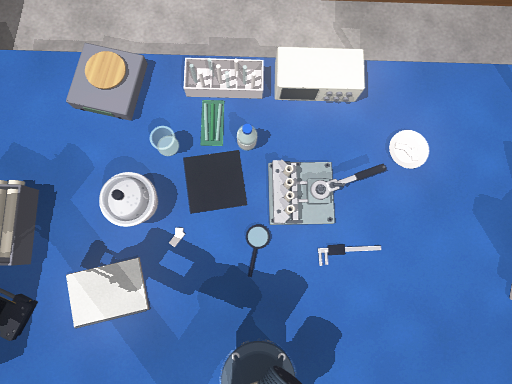

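View pics/side0.png

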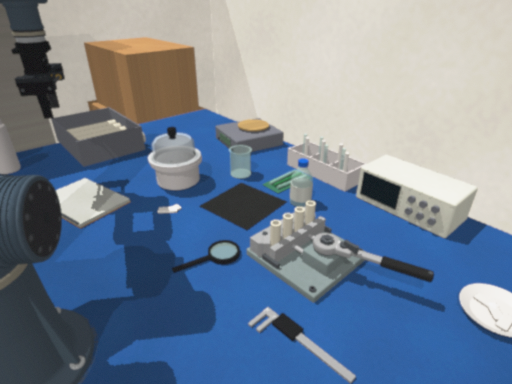

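The top view shows the desiccator with its lid on at about (128,198) and the knob at (118,195). The mat is at (216,182), four tubes stand at x≈290 and y 170–209, and the bolt is at (320,190) with the handle running to (372,172). The side view confirms four tubes. Next I'll zoom in on the jig and measure.

```bash
cat > h.py <<'E'
from rig import robot
import numpy as np, cv2
from scipy.spatial.transform import Rotation as R
def cam(n):
    c=robot.camera(n); c["img"]=c["img"][:,:,::-1].copy(); return c
def ray(c,u,v):
    d=R.from_quat(c["attitude"]).apply([(u-c["cx"])/c["fx"],(v-c["cy"])/c["fy"],1.]); return c["xyz"],d
def onz(c,u,v,z):
    o,d=ray(c,u,v); return o+d*(z-o[2])/d[2]
def proj(c,p):
    q=R.from_quat(c["attitude"]).inv().apply(np.array(p)-c["xyz"]); return q[:2]/q[2]*c["fx"]+[c["cx"],c["cy"]]
def crop(c,x0,y0,x1,y1,s,f):
    cv2.imwrite("pics/"+f,cv2.resize(c["img"][y0:y1,x0:x1],None,fx=s,fy=s,interpolation=cv2.INTER_CUBIC))
def tool(p):   # world target TCP -> offset in tool axes from measured pose
    o=robot.get_obs(); return R.from_quat(o["tool_rot"]).inv().apply(np.array(p)-o["position"])
def yaw():     # world heading of the tool y axis, deg
    y=R.from_quat(robot.get_obs()["tool_rot"]).as_matrix()[:,1]; return np.arctan2(y[1],y[0])
E
python3 - <<'E'
from h import *
c=cam("top"); s=cam("side")
a=c["img"][150:235,255:390]; b=s["img"][195:300,240:435]
a=cv2.resize(a,(790,497),interpolation=cv2.INTER_CUBIC)
cv2.imwrite("pics/a.png",a); cv2.imwrite("pics/b.png",cv2.resize(b,None,fx=4,fy=4,interpolation=cv2.INTER_CUBIC))
hsv=cv2.cvtColor(c["img"],cv2.COLOR_BGR2HSV)
m=((hsv[...,2]<60)&(hsv[...,1]<120)).astype(np.uint8); m[:, :175]=0; m[:,255:]=0; m[:140]=0; m[220:]=0
k=max(cv2.findContours(m,0,1)[0],key=cv2.contourArea); r=cv2.minAreaRect(k); print("mat",r, onz(c,*r[0],.002))
# knob
m=((hsv[...,2]<70)).astype(np.uint8); m[:, :100]=0;m[:,160:]=0;m[:170]=0;m[230:]=0
k=max(cv2.findContours(m,0,1)[0],key=cv2.contourArea);r=cv2.minEnclosingCircle(k);print("knob",r,onz(c,*r[0],.175))
# desiccator white blob
m=((hsv[...,1]<90)&(hsv[...,2]>120)).astype(np.uint8); m[:, :85]=0;m[:,170:]=0;m[:165]=0;m[235:]=0
k=max(cv2.findContours(m,0,1)[0],key=cv2.contourArea);print("des",cv2.fitEllipse(cv2.convexHull(k)),cv2.minEnclosingCircle(k))
E
```

```text
mat ((244.0, 190.0), (0.0, 0.0), 0.0) [0.54069077 0.0504326  0.002     ]
knob ((118.0, 194.0), 5.385264873504639) [0.49466934 0.37049914 0.175     ]
des ((127.83196258544922, 199.10101318359375), (54.534080505371094, 59.22568130493164), 86.0090103149414) ((128.06790161132812, 200.1419677734375), 29.51929473876953)
```

View pics/a.png

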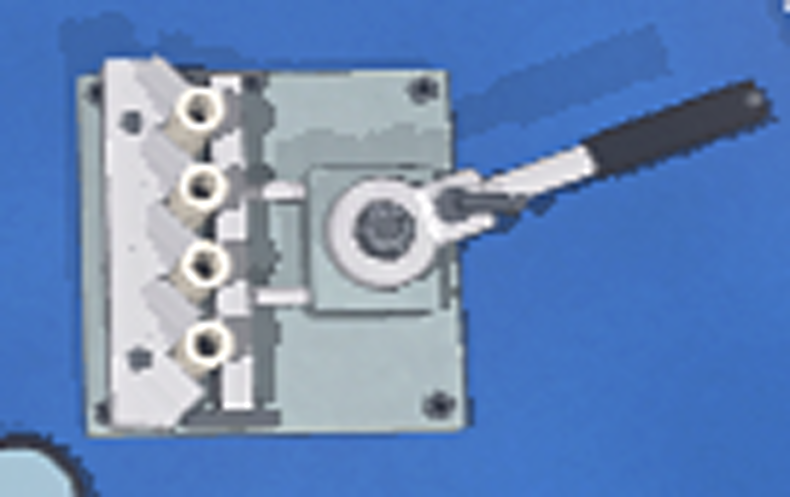

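View pics/b.png

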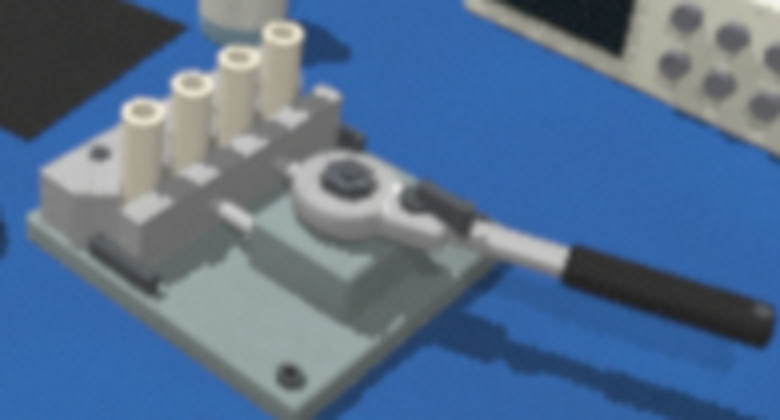

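Crop a: the tube tops are at (200,108), (203,186), (205,265) and (208,345), and the bolt is at (385,230). The grip runs (590,160)–(765,100). The lever's pivot is at ~(455,205) and its tip at ~(520,203), so it sits on the tightening side (about −0.35). Now for the positions.

Run:
```python
from h import *
np.set_printoptions(precision=4,suppress=True)
c=cam("top"); s=cam("side")
hsv=cv2.cvtColor(c["img"],cv2.COLOR_BGR2HSV)
print(hsv[185,216],hsv[170,372])
g=lambda x,y:(255+x/5.852,150+y/5.847)
B=onz(c,*g(385,230),.083); print("bolt",B)
T=np.array([onz(c,*g(*p),.098) for p in [(200,108),(203,186),(205,265),(208,345)]]); print("tubes",T, np.diff(T,axis=0))
def side(x,y): return (240+x/4,195+y/4)
for p in [(282,32),(239,56),(192,83),(145,111)]: print("tube side",onz(s,*side(*p),.098))
print("bolt side",onz(s,*side(349,172),.083))
G=onz(c,*g(677,130),.0735); print("grip mid",G)
Lt=onz(c,*g(520,203),.0875);Lp=onz(c,*g(455,203),.0895);print("lever",Lp,Lt)
print("grip end side",onz(s,*side(765,335),.0655), onz(s,*side(570,265),.0655))
m=((hsv[...,2]<70)).astype(np.uint8); m[:, :175]=0; m[:,250:]=0; m[:148]=0; m[216:]=0
k=max(cv2.findContours(m,0,1)[0],key=cv2.contourArea); r=cv2.minAreaRect(k); print("mat",r, onz(c,*r[0],.002))
m=((hsv[...,1]<90)&(hsv[...,2]>120)).astype(np.uint8); m[:, :85]=0;m[:,170:]=0;m[:165]=0;m[235:]=0
k=cv2.convexHull(max(cv2.findContours(m,0,1)[0],key=cv2.contourArea))[:,0]
P=np.array([onz(c,*p,.084)[:2] for p in k.astype(float)])
A=np.c_[2*P,np.ones(len(P))]; x=np.linalg.lstsq(A,(P**2).sum(1),rcond=None)[0]; print("lid",x[:2],np.sqrt(x[2]+x[:2]@x[:2]), (np.linalg.norm(P-x[:2],axis=1)).round(3))
# knob in both views
for cc,b in((c,(100,160,170,230)),(s,(150,200,115,150))):
    h=cv2.cvtColor(cc["img"],cv2.COLOR_BGR2HSV); m=np.zeros(h.shape[:2],np.uint8); m[b[2]:b[3],b[0]:b[1]]=(h[...,2]<70)[b[2]:b[3],b[0]:b[1]]
    k=max(cv2.findContours(m,0,1)[0],key=cv2.contourArea); M=cv2.moments(k); u=(M["m10"]/M["m00"],M["m01"]/M["m00"]); print("knob",u,M["m00"],onz(cc,*u,.166))
```

```text
[113  50  66] [114  50  77]
bolt [ 0.5343 -0.1684  0.083 ]
tubes [[ 0.5895 -0.076   0.098 ]
 [ 0.5512 -0.0775  0.098 ]
 [ 0.5128 -0.0786  0.098 ]
 [ 0.4744 -0.0801  0.098 ]] [[-0.0383 -0.0015  0.    ]
 [-0.0384 -0.001   0.    ]
 [-0.0384 -0.0015  0.    ]]
tube side [ 0.5872 -0.0783  0.098 ]
tube side [ 0.5504 -0.0792  0.098 ]
tube side [ 0.5118 -0.0807  0.098 ]
tube side [ 0.4749 -0.0828  0.098 ]
bolt side [ 0.5314 -0.1739  0.083 ]
grip mid [ 0.5897 -0.3169  0.0735]
lever [ 0.5473 -0.2012  0.0895] [ 0.5484 -0.2336  0.0875]
grip end side [ 0.5999 -0.3615  0.0655] [ 0.5744 -0.2772  0.0655]
mat ((214.80001831054688, 181.10000610351562), (55.29574966430664, 56.14427185058594), 81.8698959350586) [0.5663 0.1405 0.002 ]
lid [0.495  0.3738] 0.07925454320040974 [0.077 0.077 0.077 0.077 0.077 0.078 0.078 0.08  0.08  0.084 0.084 0.084
 0.081 0.077 0.076 0.076 0.077 0.077 0.077 0.078 0.079 0.08  0.08  0.08
 0.081 0.082 0.082 0.082 0.08  0.08  0.08  0.079 0.079]
knob (120.66666666666666, 195.75) 14.0 [0.4916 0.3665 0.166 ]
knob (171.2577319587629, 132.23024054982815) 48.5 [0.4858 0.3578 0.166 ]
```

Run:
```python
from h import *
np.set_printoptions(precision=4,suppress=True)
c=cam("top"); s=cam("side")
a=cv2.resize(c["img"][165:235,90:170],None,fx=5,fy=5,interpolation=cv2.INTER_CUBIC); b=cv2.resize(s["img"][120:195,140:215],(400,350),interpolation=cv2.INTER_CUBIC)
cv2.imwrite("pics/d.png",np.hstack([a,b]))
for n,p in (("beaker",(165,153)),("bottle",(247,143)),("shard",(178,237)),("calip head",(323,250)),("calip tail",(381,248)),("cal mid",(337,250)),("lens",(258,237))): print(n,onz(c,*p,.01))
for p in [(.494,.370,.164),(.494,.370,.175)]: print(proj(c,p),proj(s,p))
```

```text
beaker [0.649  0.2955 0.01  ]
bottle [0.6874 0.0444 0.01  ]
shard [0.3939 0.2427 0.01  ]
calip head [ 0.3638 -0.1886  0.01  ]
calip tail [ 0.3729 -0.3631  0.01  ]
cal mid [ 0.3646 -0.2306  0.01  ]
lens [0.3985 0.0056 0.01  ]
[119.6437 194.9059] [171.7566 131.0416]
[118.1772 194.2643] [171.3013 127.364 ]
```

View pics/d.png

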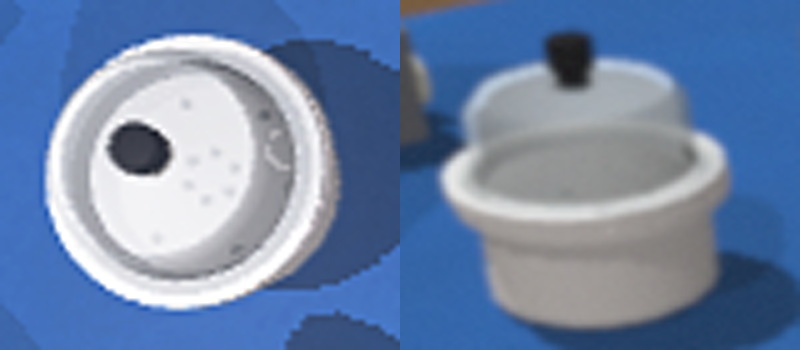

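Both views agree on the knob at about (0.494, 0.370), and the clear lid is cylindrical inside. Next I turn the tool so y lies across the tube row (yaw ≈1.606).

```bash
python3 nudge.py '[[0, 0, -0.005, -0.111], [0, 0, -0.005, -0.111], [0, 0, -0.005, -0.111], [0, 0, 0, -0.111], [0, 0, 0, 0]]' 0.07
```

```text
refused: ROWS must be a list holding one list of rows, three levels of brackets. Nothing was moved.
```

Nothing moved. I misread the format; it is a list holding one list of rows, three levels of brackets. Resending.

```bash
python3 nudge.py '[[[0, 0, -0.005, -0.111], [0, 0, -0.005, -0.111], [0, 0, -0.005, -0.111], [0, 0, 0, -0.111], [0, 0, 0, 0]]]' 0.07; python3 -c "
from h import *
print(yaw(),tool([.494,.370,.21]),robot.get_obs()['q'])"
```

```text
time: 0.82
position: [0.2485, 0.5737, 0.2124]
tool_rot: [-0.019, 1.0, 0.0, 0.0]
ft_force: [-0.5, 0.1, -0.3]
grip_width: 0.0711
grip_force: 0.0
1.6078541621058868 [-0.23774089 -0.21262765  0.00236872] [ 9.83493744e-01  5.11258389e-01  1.41585520e+00 -4.95631858e-05
  1.21363455e+00 -6.24342935e-01]
```

```bash
python3 nudge.py '[[[-0.0238, -0.0213, 0, 0], [-0.0238, -0.0213, 0, 0], [-0.0238, -0.0213, 0, 0], [-0.0238, -0.0213, 0, 0], [-0.0238, -0.0213, 0, 0], [-0.0238, -0.0213, 0, 0], [-0.0238, -0.0213, 0, 0], [-0.0238, -0.0213, 0, 0], [-0.0238, -0.0213, 0, 0], [-0.0238, -0.0213, 0, 0], [0, 0, 0, 0], [0, 0, 0, 0], [0, 0, 0, 0]]]' ; python3 -c "
from h import *
print(yaw(),tool([.494,.370,.149]),robot.get_obs()['q'])"
```

```text
time: 1.9
position: [0.4932, 0.3689, 0.2116]
tool_rot: [-0.016, 1.0, 0.0, -0.001]
ft_force: [-0.9, -0.0, 0.3]
grip_width: 0.0699
grip_force: 0.0
1.6036583793108732 [-0.00086997  0.00107648  0.06260917] [ 4.60630830e-01  5.00016308e-01  1.43929503e+00  6.19470369e-04
  1.20346923e+00 -1.14325038e+00]
```

```bash
python3 nudge.py '[[[-0.001, 0.001, 0.02, 0], [0, 0, 0.02, 0], [0, 0, 0.015, 0], [0, 0, 0.0075, 0], [0, 0, 0, 0], [0, 0, 0, 0]]]' && python3 nudge.py '[[[0, 0, 0, 0], [0, 0, 0, 0], [0, 0, 0, 0], [0, 0, 0, 0], [0, 0, 0, 0], [0, 0, 0, 0], [0, 0, 0, 0], [0, 0, 0, 0]]]' 0 40
```

```text
time: 2.4
position: [0.494, 0.3708, 0.1495]
tool_rot: [-0.018, 1.0, -0.0, -0.0]
ft_force: [0.3, 0.6, 0.3]
grip_width: 0.0699
grip_force: 0.0
time: 3.07
position: [0.495, 0.3703, 0.1497]
tool_rot: [-0.017, 1.0, 0.0, 0.0]
ft_force: [-0.3, 0.8, 1.8]
grip_width: 0.0244
grip_force: 0.5
```

```bash
python3 nudge.py '[[[0, 0, 0, 0], [0, 0, 0, 0], [0, 0, 0, 0], [0, 0, 0, 0], [0, 0, 0, 0], [0, 0, 0, 0]]]' 0 40
```

```text
time: 3.57
position: [0.4949, 0.37, 0.1497]
tool_rot: [-0.018, 1.0, 0.0, 0.0]
ft_force: [0.5, 1.0, 2.0]
grip_width: 0.0007
grip_force: 1.4
```

Run:
```python
from h import *
c=cam("top"); s=cam("side")
a=cv2.resize(c["img"][150:250,70:190],(400,333),interpolation=cv2.INTER_CUBIC); b=cv2.resize(s["img"][85:210,115:265],(400,333),interpolation=cv2.INTER_CUBIC)
cv2.imwrite("pics/e.png",np.hstack([a,b]))
```

```text
(no output)
```

View pics/e.png

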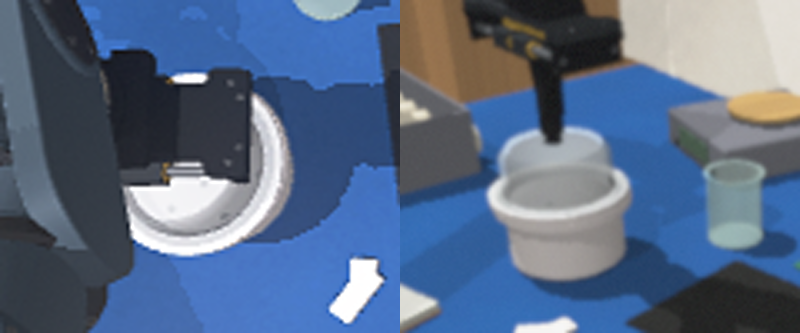

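The fingers closed with nothing between them. I'll back off upward and look again.

```bash
python3 nudge.py '[[[0, 0, 0, 0], [0, 0, 0, 0], [0, 0, 0, 0], [0, 0, 0, 0]]]' 0.07 && python3 nudge.py '[[[0, 0, -0.02, 0], [0, 0, -0.03, 0], [0, 0.03, -0.03, 0], [0, 0.04, 0, 0], [0, 0.04, 0, 0], [0, 0.04, 0, 0], [0, 0.02, 0, 0], [0, 0, 0, 0], [0, 0, 0, 0]]]' 0.07;  python3 - <<'E'
from h import *
c=cam("top"); s=cam("side")
a=cv2.resize(c["img"][150:250,70:190],(400,333),interpolation=cv2.INTER_CUBIC); b=cv2.resize(s["img"][85:210,115:265],(400,333),interpolation=cv2.INTER_CUBIC)
cv2.imwrite("pics/f.png",np.hstack([a,b]))
E
```

```text
time: 4.0
position: [0.4948, 0.3688, 0.1497]
tool_rot: [-0.018, 1.0, -0.001, -0.0]
ft_force: [0.4, -3.8, 6.3]
grip_width: 0.0194
grip_force: 2.7
time: 4.75
position: [0.4875, 0.5399, 0.2271]
tool_rot: [-0.019, 1.0, -0.001, -0.001]
ft_force: [-0.4, -0.3, -0.7]
grip_width: 0.0688
grip_force: 0.0
```

View pics/f.png

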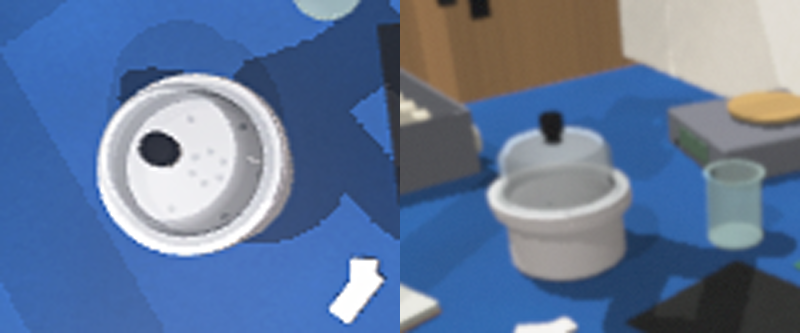

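Run:
```python
from h import *
np.set_printoptions(precision=4,suppress=True)
c=cam("top"); s=cam("side")
def sub(cc,x0,y0,x1,y1,t):
    g=cv2.cvtColor(cc["img"],cv2.COLOR_BGR2GRAY)[y0:y1,x0:x1]; g=cv2.resize(g,None,fx=8,fy=8,interpolation=cv2.INTER_CUBIC)
    k=max(cv2.findContours((g<t).astype(np.uint8),0,1)[0],key=cv2.contourArea); x,y,w,h=cv2.boundingRect(k)
    M=cv2.moments(k); return [x0+(x+.0)/8,y0+y/8.,x0+(x+w)/8.,y0+(y+h)/8.],(x0+M["m10"]/M["m00"]/8-.44,y0+M["m01"]/M["m00"]/8-.44)
A=sub(c,105,180,132,208,100);B=sub(s,160,118,184,142,80);print(A,B)
def tri(p,q):
    (o1,d1),(o2,d2)=ray(c,*p),ray(s,*q); t=np.linalg.lstsq(np.c_[d1,-d2],o2-o1,rcond=None)[0]; a,b=o1+t[0]*d1,o2+t[1]*d2; return (a+b)/2,a-b
print(tri(A[1],B[1]))
for z in (.164,.175,.153): print(z,onz(c,*A[1],z),proj(c,(.494,.37,z)),proj(s,(.494,.37,z)))
# flange circle, left/top/bottom arcs only
hsv=cv2.cvtColor(c["img"],cv2.COLOR_BGR2HSV); m=((hsv[...,1]<90)&(hsv[...,2]>120)).astype(np.uint8); m[:, :85]=0;m[:,170:]=0;m[:165]=0;m[235:]=0
k=cv2.convexHull(max(cv2.findContours(m,0,1)[0],key=cv2.contourArea))[:,0].astype(float); k=k[k[:,0]<128]
P=np.array([onz(c,*p,.086)[:2] for p in k]); M=np.c_[2*P,np.ones(len(P))]; x=np.linalg.lstsq(M,(P**2).sum(1),rcond=None)[0]; print("lid",x[:2],np.sqrt(x[2]+x[:2]@x[:2]))
```

```text
([111.75, 189.625, 124.0, 199.875], (117.39896804653908, 194.3950300705393)) ([166.625, 126.25, 177.0, 138.75], (171.39611725036835, 131.39255766179303))
(array([0.496 , 0.377 , 0.1604]), array([-0.0005,  0.0003,  0.    ]))
0.164 [0.4952 0.3758 0.164 ] [119.6437 194.9059] [171.7566 131.0416]
0.175 [0.4936 0.3719 0.175 ] [118.1772 194.2643] [171.3013 127.364 ]
0.153 [0.4968 0.3797 0.153 ] [121.0763 195.5327] [172.2069 134.6789]
lid [0.4956 0.3781] 0.07633852506150822
```

Run:
```python
from h import *
c=cam("top"); s=cam("side"); o=robot.get_obs(); Rm=R.from_quat(o["tool_rot"]).as_matrix(); p=o["position"]
print(p,o["grip_width"],robot.grip_depth)
ims=[]
for cc in (c,s):
    im=cv2.resize(cc["img"],None,fx=5,fy=5,interpolation=cv2.INTER_CUBIC)
    for d,col in ((-.5,(0,0,255)),(0,(0,255,0)),(.5,(0,255,255))):
        q=proj(cc,p+Rm[:,1]*d*o["grip_width"]); cv2.circle(im,tuple(int(v) for v in (q+.5)*5),3,col,-1)
    q=(proj(cc,p)*5).astype(int); x,y=max(q[0]-180,0),max(q[1]-200,0); ims.append(im[y:y+400,x:x+390][:400]); print(q,ims[-1].shape)
h=min(i.shape[0] for i in ims); cv2.imwrite("pics/g.png",np.hstack([i[:h] for i in ims]))
```

```text
[0.4892295  0.53807037 0.22908805] 0.07007515964859506 0.0187
[195 956] (400, 390, 3)
[701 480] (400, 390, 3)
```

View pics/g.png

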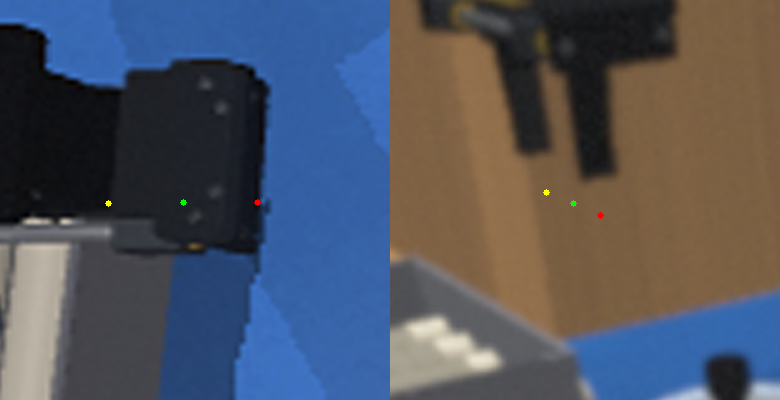

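In the side view the open fingertips appear about 8 px higher than the projected TCP, so the fingers probably closed above the knob. I'll close them in free air and measure where the tips really are.

```bash
cat > tip.py <<'E'
from h import *
s=cam("side"); o=robot.get_obs(); p=o["position"]; Rm=R.from_quat(o["tool_rot"]).as_matrix()
g=cv2.cvtColor(s["img"],cv2.COLOR_BGR2GRAY); u,v=proj(s,p).astype(int); w=g[:v+12,u-16:u+17]
m=w<70
for j in range(0,33): 
    r=np.where(m[:,j])[0]; print((u-16+j,r.max() if len(r) else None),end=" ")
print("\nTCP",p,"proj",proj(s,p),"width",o["grip_width"], "up 25mm",proj(s,p+[0,0,.025]), [proj(s,p+Rm[:,1]*k*o["grip_width"]/2).round(1) for k in(-1,1)])
E
python3 tip.py; python3 nudge.py '[[[0, 0, 0, 0], [0, 0, 0, 0], [0, 0, 0, 0], [0, 0, 0, 0], [0, 0, 0, 0], [0, 0, 0, 0], [0, 0, 0, 0], [0, 0, 0, 0], [0, 0, 0, 0], [0, 0, 0, 0], [0, 0, 0, 0], [0, 0, 0, 0], [0, 0, 0, 0], [0, 0, 0, 0]]]' 0 20; python3 tip.py
```

```text
(np.int64(124), np.int64(64)) (np.int64(125), np.int64(67)) (np.int64(126), np.int64(71)) (np.int64(127), np.int64(75)) (np.int64(128), np.int64(79)) (np.int64(129), np.int64(85)) (np.int64(130), np.int64(86)) (np.int64(131), np.int64(86)) (np.int64(132), np.int64(86)) (np.int64(133), np.int64(86)) (np.int64(134), np.int64(86)) (np.int64(135), np.int64(85)) (np.int64(136), np.int64(85)) (np.int64(137), np.int64(70)) (np.int64(138), np.int64(70)) (np.int64(139), np.int64(75)) (np.int64(140), np.int64(81)) (np.int64(141), np.int64(88)) (np.int64(142), np.int64(91)) (np.int64(143), np.int64(91)) (np.int64(144), np.int64(91)) (np.int64(145), np.int64(91)) (np.int64(146), np.int64(91)) (np.int64(147), np.int64(90)) (np.int64(148), np.int64(90)) (np.int64(149), np.int64(89)) (np.int64(150), np.int64(68)) (np.int64(151), np.int64(68)) (np.int64(152), np.int64(68)) (np.int64(153), np.int64(68)) (np.int64(154), np.int64(68)) (np.int64(155), np.int64(68)) (np.int64(156), np.int64(67)) 
TCP [0.48922301 0.53828415 0.22923426] proj [140.28658898  96.12430836] width 0.06983687193832558 up 25mm [13
[... 689 characters left out ...]
4(89)) (np.int64(139), np.int64(89)) (np.int64(140), np.int64(89)) (np.int64(141), np.int64(88)) (np.int64(142), np.int64(88)) (np.int64(143), np.int64(87)) (np.int64(144), np.int64(69)) (np.int64(145), np.int64(69)) (np.int64(146), np.int64(69)) (np.int64(147), np.int64(69)) (np.int64(148), np.int64(69)) (np.int64(149), np.int64(68)) (np.int64(150), np.int64(68)) (np.int64(151), np.int64(68)) (np.int64(152), np.int64(68)) (np.int64(153), np.int64(68)) (np.int64(154), np.int64(68)) (np.int64(155), np.int64(67)) 
TCP [0.48875639 0.53939497 0.2289184 ] proj [139.99844753  96.17782756] width 0.0001198004672478881 up 25mm [138.65342052  87.93188285] [array([140. ,  96.2]), array([140. ,  96.2])]
```

The tips sit about 24 mm above the reported TCP whether open or shut, a constant tool-length offset. Re-approaching the knob with that correction, at the refined position (0.496, 0.377).

```bash
python3 nudge.py '[[[0, 0, 0, 0], [0, -0.03, 0, 0], [0, -0.035, 0, 0], [0, -0.035, 0, 0], [0, -0.035, 0, 0], [0, -0.02, 0, 0], [0, 0, 0, 0], [0, 0, 0, 0], [0, 0, 0, 0]]]' 0.07 ; python3 -c "
from h import *
print(yaw(),tool([.496,.377,.124]))"
```

```text
time: 7.07
position: [0.4946, 0.3852, 0.2293]
tool_rot: [-0.018, 1.0, 0.001, 0.0]
ft_force: [0.0, -0.7, -0.5]
grip_width: 0.0522
grip_force: 0.0
1.6058264047349833 [-0.00102539 -0.00839966  0.10526923]
```

```bash
python3 nudge.py '[[[-0.001, -0.0084, 0.01, 0], [0, 0, 0.025, 0], [0, 0, 0.025, 0], [0, 0, 0.02, 0], [0, 0, 0.015, 0], [0, 0, 0.0102, 0], [0, 0, 0, 0], [0, 0, 0, 0]]]' 0.07; python3 nudge.py '[[[0, 0, 0, 0], [0, 0, 0, 0], [0, 0, 0, 0], [0, 0, 0, 0], [0, 0, 0, 0], [0, 0, 0, 0], [0, 0, 0, 0], [0, 0, 0, 0], [0, 0, 0, 0], [0, 0, 0, 0]]]' 0 40
```

```text
time: 7.73
position: [0.4954, 0.377, 0.1234]
tool_rot: [-0.018, 1.0, -0.0, -0.0]
ft_force: [-0.2, 1.1, 1.1]
grip_width: 0.0699
grip_force: 0.0
time: 8.57
position: [0.4956, 0.376, 0.1238]
tool_rot: [-0.018, 1.0, -0.0, 0.0]
ft_force: [0.1, -0.0, 0.9]
grip_width: 0.0252
grip_force: 40.0
```

The knob is held (25 mm, 40 N). Lift.

```bash
python3 nudge.py '[[[0, 0, -0.01, 0], [0, 0, -0.02, 0], [0, 0, -0.02, 0], [0, 0, 0, 0], [0, 0, 0, 0]]]' ; python3 -c "
from h import *
print(yaw(),tool([.562,.145,.1738]))"
```

```text
time: 8.98
position: [0.4959, 0.3764, 0.1744]
tool_rot: [-0.018, 1.0, 0.0, 0.001]
ft_force: [-0.6, -0.4, -4.7]
grip_width: 0.0248
grip_force: 40.0
1.6060380099672187 [-0.05791073 -0.23359201  0.00049241]
```

```bash
python3 nudge.py '[[[-0.0058, -0.02336, 0, 0], [-0.0058, -0.02336, 0, 0], [-0.0058, -0.02336, 0, 0], [-0.0058, -0.02336, 0, 0], [-0.0058, -0.02336, 0, 0], [-0.0058, -0.02336, 0, 0], [-0.0058, -0.02336, 0, 0], [-0.0058, -0.02336, 0, 0], [-0.0058, -0.02336, 0, 0], [-0.0058, -0.02336, 0, 0], [0, 0, 0, 0], [0, 0, 0, 0], [0, 0, 0, 0]]]'; python3 nudge.py '[[[0, 0, 0.03, 0], [0, 0, 0.03, 0], [0, 0, 0.03, 0], [0, 0, 0.02, 0], [0, 0, 0.01, 0], [0, 0, 0.004, 0], [0, 0, 0.003, 0], [0, 0, 0, 0], [0, 0, 0, 0], [0, 0, 0, 0]]]'
```

```text
time: 10.07
position: [0.5603, 0.1449, 0.1723]
tool_rot: [-0.017, 1.0, 0.0, -0.002]
ft_force: [0.2, 1.3, -4.1]
grip_width: 0.0251
grip_force: 40.0
time: 10.9
position: [0.5628, 0.1449, 0.0481]
tool_rot: [-0.018, 1.0, 0.0, 0.001]
ft_force: [0.1, 0.5, -4.7]
grip_width: 0.025
grip_force: 40.0
```

```bash
python3 nudge.py '[[[0, 0, 0.0015, 0], [0, 0, 0.001, 0], [0, 0, 0, 0], [0, 0, 0, 0]]]'; python3 nudge.py '[[[0, 0, 0.001, 0], [0, 0, 0, 0], [0, 0, 0, 0]]]'
```

```text
time: 11.23
position: [0.5628, 0.1447, 0.0457]
tool_rot: [-0.018, 1.0, 0.0, 0.001]
ft_force: [-0.8, -0.2, 5.3]
grip_width: 0.0248
grip_force: 40.0
time: 11.48
position: [0.5629, 0.1448, 0.0456]
tool_rot: [-0.018, 1.0, 0.0, 0.002]
ft_force: [-2.5, -0.2, 11.8]
grip_width: 0.0251
grip_force: 40.0
```

```bash
python3 nudge.py '[[[0, 0, 0, 0], [0, 0, 0, 0], [0, 0, 0, 0], [0, 0, 0, 0], [0, 0, 0, 0], [0, 0, 0, 0]]]' 0.06; python3 nudge.py '[[[0, 0, -0.02, 0], [0, 0, -0.03, 0], [0, 0, -0.03, 0], [0, 0, -0.02, 0], [0, 0, 0, 0], [0, 0, 0, 0]]]'; python3 -c "
from h import *
s=cam('side');c=cam('top');cv2.imwrite('pics/l.png',c['img'])
print(yaw(),tool([.520,-.240,.13]))"
```

```text
time: 11.98
position: [0.5615, 0.1447, 0.0429]
tool_rot: [-0.018, 1.0, -0.0, -0.0]
ft_force: [-0.1, 0.1, 0.6]
grip_width: 0.0558
grip_force: 0.0
time: 12.48
position: [0.5625, 0.1448, 0.1443]
tool_rot: [-0.018, 1.0, 0.0, 0.001]
ft_force: [-0.1, 0.8, 0.3]
grip_width: 0.0599
grip_force: 0.0
1.605932531253986 [ 0.05411705 -0.38296552  0.01228213]
```

```bash
python3 nudge.py '[[[0.0045, -0.0319, 0, 0], [0.0045, -0.0319, 0, 0], [0.0045, -0.0319, 0, 0], [0.0045, -0.0319, 0, 0], [0.0045, -0.0319, 0, 0], [0.0045, -0.0319, 0, 0], [0.0045, -0.0319, 0, 0], [0.0045, -0.0319, 0, 0], [0.0045, -0.0319, 0, 0], [0.0045, -0.0319, 0, 0], [0.0045, -0.0319, 0, 0], [0.0045, -0.0319, 0, 0], [0, 0, 0, 0], [0, 0, 0, 0], [0, 0, 0, 0]]]' 0 20; python3 -c "
from h import *
print(yaw(),tool([.520,-.240,.054]))"; cp tip.py tip2.py; python3 tip2.py | tail -1
```

```text
time: 13.83
position: [0.52, -0.2388, 0.1416]
tool_rot: [-0.017, 1.0, 0.001, -0.002]
ft_force: [-0.3, -0.3, -0.8]
grip_width: 0.0002
grip_force: 0.0
1.605227532410443 [-0.00024035 -0.00147001  0.08759302]
TCP [ 0.52023628 -0.23825824  0.1419129 ] proj [354.71119183 231.35129589] width 0.0005627082447942084 up 25mm [356.7435855  220.00540202] [array([354.8, 231.4]), array([354.6, 231.3])]
```

```bash
python3 nudge.py '[[[0, -0.0015, 0.03, 0], [0, 0, 0.03, 0], [0, 0, 0.02, 0], [0, 0, 0.0075, 0], [0, 0, 0, 0], [0, 0, 0, 0]]]' 0 20; python3 -c "
from h import *
s=cam('side');p=robot.get_obs()['position']; q=proj(s,p+[0,0,.025]).astype(int); print(q,p)
x,y=q[0]-70,q[1]-65
im=cv2.resize(s['img'][y:y+110,x:x+150],None,fx=5,fy=5,interpolation=cv2.INTER_CUBIC)
for z,k in ((.025,(0,255,0)),(0,(0,0,255))): cv2.circle(im,tuple(((proj(s,p+[0,0,z])+.5-[x,y])*5).astype(int).tolist()),3,k,-1)
cv2.imwrite('pics/m.png',im)"
```

```text
time: 14.38
position: [0.5216, -0.2404, 0.0559]
tool_rot: [-0.018, 1.0, 0.0, -0.0]
ft_force: [-0.6, -0.9, 0.6]
grip_width: 0.0008
grip_force: 0.0
[351 257] [ 0.52215166 -0.24103053  0.05662972]
```

View pics/m.png

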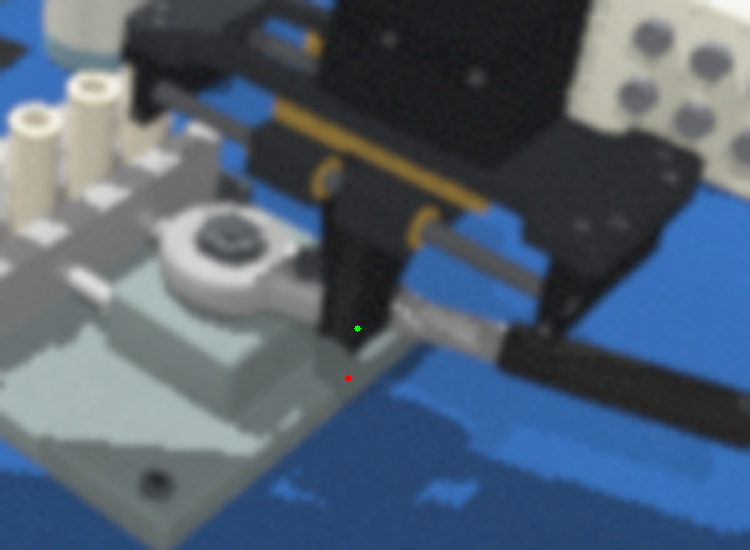

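The closed fingers stand just on the near (−x) side of the lever, with the tip at about z 0.08 beside the fin. Pushing +x.

```bash
python3 nudge.py '[[[-0.004, 0, 0.001, 0], [-0.004, 0, 0, 0], [-0.004, 0, 0, 0], [-0.004, 0, 0, 0], [-0.004, 0, 0, 0], [0, 0, 0, 0]]]'; python3 nudge.py '[[[-0.003, 0, 0, 0], [-0.003, 0, 0, 0], [-0.003, 0, 0, 0], [0, 0, 0, 0]]]';  python3 nudge.py '[[[-0.003, 0, 0, 0], [0, 0, 0, 0]]]'
```

```text
time: 14.93
position: [0.5423, -0.241, 0.0551]
tool_rot: [-0.018, 1.0, -0.0, 0.001]
ft_force: [0.3, -0.5, 0.0]
grip_width: 0.0006
grip_force: 0.3
time: 15.27
position: [0.5506, -0.2401, 0.0545]
tool_rot: [-0.018, 1.0, 0.0, -0.0]
ft_force: [-1.4, 0.1, 0.1]
grip_width: 0.0004
grip_force: 0.5
time: 15.43
position: [0.554, -0.2403, 0.0546]
tool_rot: [-0.018, 1.0, -0.0, 0.001]
ft_force: [-0.3, -1.1, -0.4]
grip_width: 0.0006
grip_force: 0.2
```

```bash
python3 nudge.py '[[[-0.002, 0, 0, 0], [-0.001, 0, 0, 0], [0, 0, 0, 0]]]'; python3 nudge.py '[[[-0.002, 0, 0, 0], [0, 0, 0, 0]]]'; python3 -c "
from h import *
s=cam('side');x,y=300,185
cv2.imwrite('pics/n.png',cv2.resize(s['img'][y:y+100,x:x+130],None,fx=6,fy=6,interpolation=cv2.INTER_CUBIC))"
```

```text
time: 15.68
position: [0.557, -0.2403, 0.0548]
tool_rot: [-0.018, 1.0, -0.0, 0.001]
ft_force: [-0.2, -1.4, -1.2]
grip_width: 0.0005
grip_force: 0.4
time: 15.85
position: [0.5588, -0.2402, 0.0549]
tool_rot: [-0.018, 1.0, -0.0, 0.0]
ft_force: [-0.3, -0.7, -0.1]
grip_width: 0.0006
grip_force: 0.6
```

View pics/n.png

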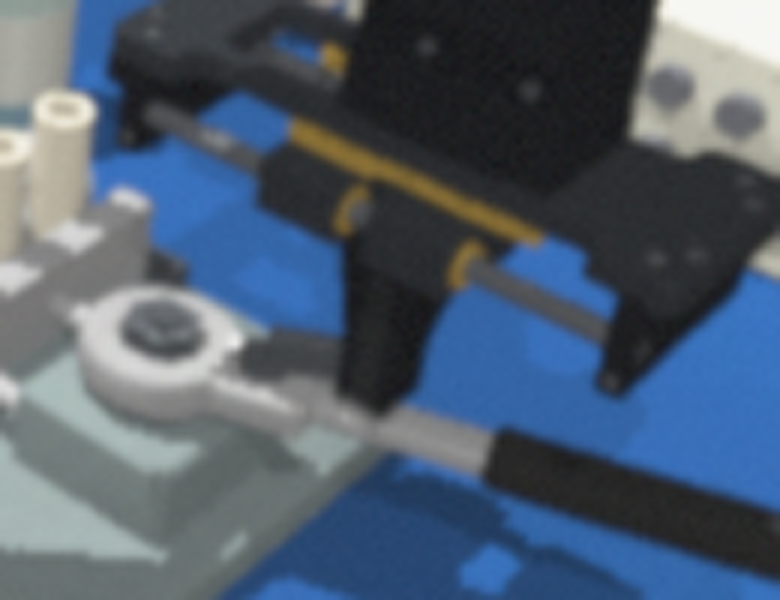

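The lever has swung across the handle line to the far side. I'll push on until its stop is felt.

```bash
for i in 1; do python3 nudge.py '[[[-0.002, 0, 0, 0], [0, 0, 0, 0], [0, 0, 0, 0]]]'; python3 nudge.py '[[[-0.002, 0, 0, 0], [0, 0, 0, 0], [0, 0, 0, 0]]]'; done | grep -E "pos|ft_f"
```

```text
position: [0.5605, -0.24, 0.0548]
ft_force: [-0.3, -0.6, -0.5]
position: [0.5624, -0.2398, 0.0547]
ft_force: [-0.7, -0.7, 0.6]
```

```bash
python3 nudge.py '[[[0.003, 0, 0, 0], [0, 0, -0.03, 0], [0, 0, -0.04, 0], [0.01, -0.035, -0.01, 0], [0.01, -0.035, 0, 0], [0.01, -0.035, 0, 0], [0.01, -0.035, 0, 0], [0.01, -0.035, 0, 0], [0.01, -0.035, 0, 0], [0, 0, 0, 0], [0, 0, 0, 0]]]'; python3 -c "
from h import *
c=cam('top');a=cv2.resize(c['img'][150:235,255:390],(790,497),interpolation=cv2.INTER_CUBIC);cv2.imwrite('pics/o.png',a)"
```

```text
time: 17.32
position: [0.5055, -0.4535, 0.1343]
tool_rot: [-0.016, 1.0, 0.0, 0.0]
ft_force: [0.3, 1.3, -0.7]
grip_width: 0.0003
grip_force: 0.0
```

View pics/o.png

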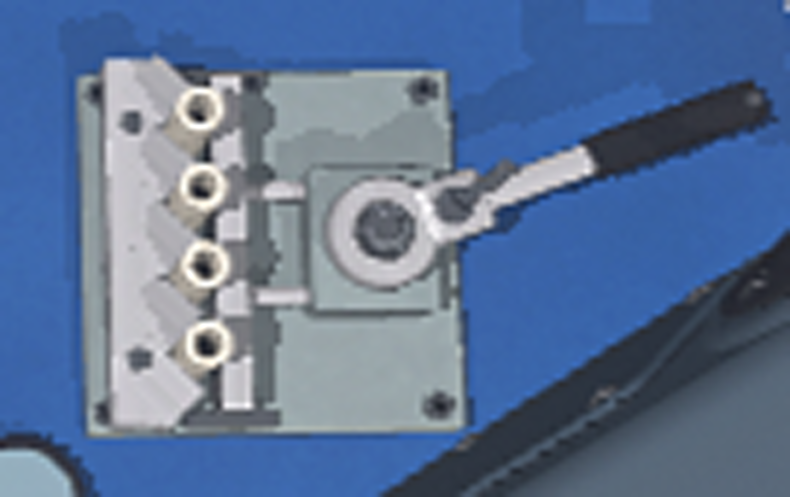

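The lever reads about +0.27 (pivot (455,205), tip (510,168), handle at 19.5°), so it isn't fully over yet. I'll push again with the contact closer in, at y ≈ −0.230.

```bash
python3 nudge.py '[[[-0.005, 0.037, 0, 0], [-0.005, 0.037, 0, 0], [-0.005, 0.037, 0, 0], [-0.005, 0.037, 0, 0], [-0.005, 0.037, 0, 0], [-0.0015, 0.0375, 0, 0], [0, 0, 0, 0], [0, 0, 0, 0], [0, 0, 0, 0]]]'; python3 -c "
from h import *
print(tool([.532,-.230,.054]))"
```

```text
time: 18.12
position: [0.5257, -0.2274, 0.135]
tool_rot: [-0.019, 1.0, -0.0, 0.0]
ft_force: [-0.6, 0.4, 0.5]
grip_width: 0.0001
grip_force: 0.0
[-0.00617883 -0.0028006   0.08104083]
```

```bash
(python3 nudge.py '[[[-0.006, -0.0028, 0.02, 0], [0, 0, 0.03, 0], [0, 0, 0.02, 0], [0, 0, 0.0105, 0], [0, 0, 0, 0], [0, 0, 0, 0]]]'; python3 nudge.py '[[[-0.003, 0, 0, 0], [-0.003, 0, 0, 0], [-0.003, 0, 0, 0], [-0.003, 0, 0, 0], [0, 0, 0, 0]]]';python3 nudge.py '[[[-0.002, 0, 0, 0], [-0.002, 0, 0, 0], [0, 0, 0, 0]]]';python3 nudge.py '[[[-0.002, 0, 0, 0], [0, 0, 0, 0]]]';python3 nudge.py '[[[-0.002, 0, 0, 0], [0, 0, 0, 0]]]' )| grep -E "pos|ft_f"
```

```text
position: [0.5314, -0.232, 0.054]
ft_force: [0.7, 0.6, 0.2]
position: [0.5448, -0.2311, 0.055]
ft_force: [0.4, -0.2, -0.2]
position: [0.5478, -0.2306, 0.0543]
ft_force: [-0.2, 0.1, -0.0]
position: [0.5486, -0.2303, 0.054]
ft_force: [-1.6, -0.2, -0.1]
position: [0.5506, -0.2302, 0.0539]
ft_force: [-3.2, 0.2, 0.1]
```

```bash
(python3 nudge.py '[[[-0.002, 0, 0, 0], [0, 0, 0, 0]]]';python3 nudge.py '[[[-0.0015, 0, 0, 0], [0, 0, 0, 0]]]';python3 nudge.py '[[[-0.0015, 0, 0, 0], [0, 0, 0, 0]]]' )| grep -E "pos|ft_f"
```

```text
position: [0.5526, -0.2301, 0.0538]
ft_force: [-3.5, -0.1, -0.8]
position: [0.5545, -0.2303, 0.0539]
ft_force: [-3.9, -0.3, 0.2]
position: [0.5565, -0.2304, 0.0541]
ft_force: [-4.5, -2.7, -0.7]
```

The force plateaued near 4 N, so the lever should be at its stop. I'll retreat, turn the tool square to the handle, and measure handle and lever numerically.

```bash
python3 nudge.py '[[[0.006, 0, 0, 0], [0, 0, -0.03, 0], [0, 0, -0.04, 0], [0.01, -0.035, -0.01, 0.1244], [0.01, -0.035, 0, 0.1244], [0.01, -0.035, 0, 0.1244], [0.01, -0.035, 0, 0.1244], [0.01, -0.035, 0, 0.1244], [0.01, -0.035, 0, 0.1244], [0, 0, 0, 0.1244], [0, 0, 0, 0.1244], [0, 0, 0, 0.1244], [0, 0, 0, 0.1244], [0, 0, 0, 0], [0, 0, 0, 0]]]' 0.05
cat > han.py <<'E'
from h import *
c=cam("top"); hsv=cv2.cvtColor(c["img"],cv2.COLOR_BGR2HSV)
# grip mask
B0=np.array([.5335,-.170])
def comp(m,near):
    n,l,st,ce=cv2.connectedComponentsWithStats(m.astype(np.uint8)); i=[k for k in range(1,n) if st[k,4]>8]; 
    return [(ce[k].round(1),st[k,4]) for k in i if np.hypot(*(ce[k]-near))<30]
m=(hsv[...,2]<95)&(hsv[...,1]<110)
yy,xx=np.mgrid[:384,:512]
m=m&(xx>345)&(xx<400)&(yy>145)&(yy<200)
n,l,st,ce=cv2.connectedComponentsWithStats(m.astype(np.uint8)); k=1+np.argmax(st[1:,4]); g=onz(c,*ce[k],.0735)
d=g[:2]-B0; print("grip",ce[k],st[k,4],g,"handle heading",np.arctan2(d[1],d[0]),"r",np.hypot(*d))
cv2.imwrite("pics/han.png",cv2.resize(c["img"][150:235,255:390],(790,497),interpolation=cv2.INTER_CUBIC))
print(yaw(),robot.get_obs()["position"],robot.get_obs()["q"])
E
python3 han.py
```

```text
time: 21.37
position: [0.4391, -0.4129, 0.1348]
tool_rot: [0.567, 0.824, -0.0, 0.002]
ft_force: [-0.7, -0.3, 0.2]
grip_width: 0.05
grip_force: 0.0
grip [368.75784753 168.7264574 ] 223 [ 0.60004459 -0.31159069  0.0735    ] handle heading -1.131453007366546 r 0.15644841002620435
0.36494368601617744 [ 0.43890736 -0.41264675  0.13471002] [-9.40246707e-01  5.71436503e-01  1.55301659e+00  7.65285531e-04
  1.01451892e+00 -1.30559208e+00]
```

View pics/han.png

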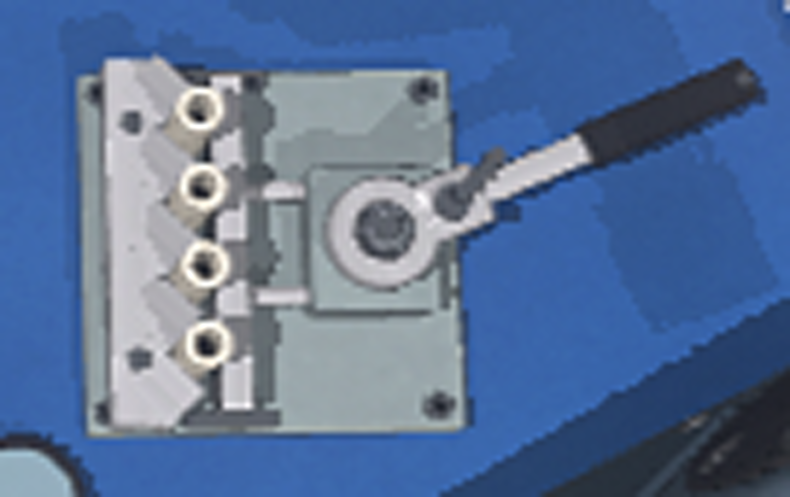

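The lever is now at about 47° against the handle's 23.6°, which is +0.40 and fully over. Now to the grip.

```bash
python3 nudge.py '[[[0, 0, 0, -0.075], [0, 0, 0, 0], [0, 0, 0, 0]]]' | grep pos;  python3 -c "
from h import *
print(yaw(),tool([.600,-.312,.026]))"
```

```text
position: [0.4385, -0.4122, 0.1344]
0.4369282889912462 [0.02255855 0.18870945 0.10847132]
```

```bash
python3 nudge.py '[[[0.0038, 0.0314, 0, 0], [0.0038, 0.0314, 0, 0], [0.0038, 0.0314, 0, 0], [0.0038, 0.0314, 0, 0], [0.0038, 0.0314, 0, 0], [0.0036, 0.0314, 0, 0], [0, 0, 0, 0], [0, 0, 0, 0], [0, 0, 0, 0]]]' | grep pos;  python3 -c "
from h import *
print(yaw(),tool([.600,-.312,.026]))"; python3 nudge.py '[[[0, 0, 0.03, 0], [0, 0, 0.03, 0], [0, 0, 0.03, 0], [0, 0, 0.018, 0], [0, 0, 0, 0], [0, 0, 0, 0]]]';python3 nudge.py '[[[0, 0, 0, 0], [0, 0, 0, 0], [0, 0, 0, 0], [0, 0, 0, 0], [0, 0, 0, 0], [0, 0, 0, 0], [0, 0, 0, 0]]]' 0 10
```

```text
position: [0.5987, -0.3117, 0.1339]
0.4374423795488768 [-0.00083325  0.00111699  0.10793493]
time: 22.92
position: [0.5974, -0.3125, 0.0253]
tool_rot: [0.538, 0.843, 0.0, -0.001]
ft_force: [0.4, -0.8, 0.2]
grip_width: 0.05
grip_force: 0.0
time: 23.5
position: [0.5998, -0.3121, 0.0272]
tool_rot: [0.537, 0.843, 0.0, 0.001]
ft_force: [-0.7, 0.5, 3.4]
grip_width: 0.022
grip_force: 10.0
```

```bash
python3 nudge.py '[[[0.0008, 0.0156, 0, -0.1], [0.0008, 0.0156, 0, -0.1], [0.0008, 0.0156, 0, -0.1], [0.0008, 0.0156, 0, -0.1], [0, 0, 0, 0]]]'; python3 nudge.py '[[[0.0008, 0.0156, 0, -0.1], [0.0008, 0.0156, 0, -0.1], [0.0008, 0.0156, 0, -0.1], [0, 0, 0, 0], [0, 0, 0, 0]]]'; python3 -c "
from h import *
p=robot.get_obs()['position'];d=p[:2]-[.5335,-.170];print(yaw(),np.arctan2(d[1],d[0])+np.pi/2,np.hypot(*d))"
```

```text
time: 23.92
position: [0.6524, -0.274, 0.0271]
tool_rot: [0.357, 0.934, -0.0, 0.003]
ft_force: [2.9, -1.1, 3.1]
grip_width: 0.0218
grip_force: 10.0
time: 24.33
position: [0.6774, -0.2362, 0.0271]
tool_rot: [0.216, 0.976, -0.0, 0.003]
ft_force: [4.3, 0.1, 1.2]
grip_width: 0.0219
grip_force: 10.0
1.1345892589604145 1.1398421422418668 0.15837756900741462
```

```bash
python3 nudge.py '[[[0.0008, -0.0157, 0, 0.1], [0.0008, -0.0157, 0, 0.1], [0.0008, -0.0157, 0, 0.1], [0.0008, -0.0157, 0, 0.1], [0.0008, -0.0157, 0, 0.1], [0.0008, -0.0157, 0, 0.1], [0.0008, -0.0157, 0, 0.1], [0.0008, -0.0157, 0, 0.1], [0.0008, -0.0157, 0, 0.1], [0.0008, -0.0157, 0, 0.1], [0, 0, 0, 0]]]'
cat > ang.py <<'E'
from h import *
p=robot.get_obs()['position'];d=p[:2]-[.5335,-.170];print(yaw(),np.arctan2(d[1],d[0])+np.pi/2,np.hypot(*d),robot.get_obs()['q'][5])
E
python3 ang.py
```

```text
time: 25.25
position: [0.5497, -0.3242, 0.0269]
tool_rot: [0.661, 0.75, 0.001, -0.003]
ft_force: [-0.6, 2.5, 4.5]
grip_width: 0.0224
grip_force: 10.2
0.12670907072317872 0.1048139856196173 0.15509098105187819 -0.83630687728443
```

```bash
python3 nudge.py '[[[0.0008, -0.0156, 0, 0.1], [0.0008, -0.0156, 0, 0.1], [0.0008, -0.0156, 0, 0.1], [0.0008, -0.0156, 0, 0.1], [0.0008, -0.0156, 0, 0.1], [0.0008, -0.0156, 0, 0.1], [0.0008, -0.0156, 0, 0.1], [0.0008, -0.0156, 0, 0.1], [0.0008, -0.0156, 0, 0.1], [0, 0, 0, 0], [0, 0, 0, 0]]]'; python3 ang.py
```

```text
time: 26.17
position: [0.4235, -0.28, 0.0264]
tool_rot: [0.921, 0.39, 0.001, -0.002]
ft_force: [7.8, 8.5, 2.0]
grip_width: 0.022
grip_force: 10.0
-0.7696002232600101 -0.7855369583518037 0.15555623499557208 -0.04237502723166513
```

```bash
python3 nudge.py '[[[0.0008, 0.0156, 0, -0.1], [0.0008, 0.0156, 0, -0.1], [0.0008, 0.0156, 0, -0.1], [0.0008, 0.0156, 0, -0.1], [0.0008, 0.0156, 0, -0.1], [0.0008, 0.0156, 0, -0.1], [0.0008, 0.0156, 0, -0.1], [0.0008, 0.0156, 0, -0.1], [0, 0, 0, 0]]]'; python3 ang.py;  python3 nudge.py '[[[0.0008, 0.0156, 0, -0.1], [0.0008, 0.0156, 0, -0.1], [0.0008, 0.0156, 0, -0.1], [0.0008, 0.0156, 0, -0.1], [0.0008, 0.0156, 0, -0.1], [0.0008, 0.0156, 0, -0.1], [0.0008, 0.0156, 0, -0.1], [0.0008, 0.0156, 0, -0.1], [0, 0, 0, 0]]]'; python3 ang.py
```

```text
time: 26.92
position: [0.5398, -0.3279, 0.0263]
tool_rot: [0.694, 0.72, 0.0, 0.002]
ft_force: [1.8, -1.9, 2.0]
grip_width: 0.0218
grip_force: 9.9
0.03663413358916088 0.039892585209285736 0.15803163756378277 -0.7590292492666615
time: 27.67
position: [0.6531, -0.2772, 0.0265]
tool_rot: [0.359, 0.933, -0.001, 0.006]
ft_force: [9.4, -5.6, -4.2]
grip_width: 0.0221
grip_force: 10.0
0.8361280495598636 0.8399283057347865 0.16058629081343248 -1.3946843103900637
```

```bash
python3 nudge.py '[[[0.0025, 0.0156, 0, -0.1], [0.002, 0.0156, 0, -0.1], [0, 0, 0, 0], [0, 0, 0, 0]]]'; python3 ang.py;  python3 - <<'E'
from h import *
s=cam("side")
b=s["img"][195:300,240:435]
cv2.imwrite("pics/j.png",cv2.resize(b,None,fx=4,fy=4,interpolation=cv2.INTER_CUBIC))
E
```

```text
time: 28.0
position: [0.6701, -0.251, 0.027]
tool_rot: [0.266, 0.964, -0.001, 0.007]
ft_force: [12.0, -4.1, -4.5]
grip_width: 0.0218
grip_force: 10.0
1.0316187207827523 1.0356688522590458 0.15879577844509504 -1.5469248852456219
```

View pics/j.png

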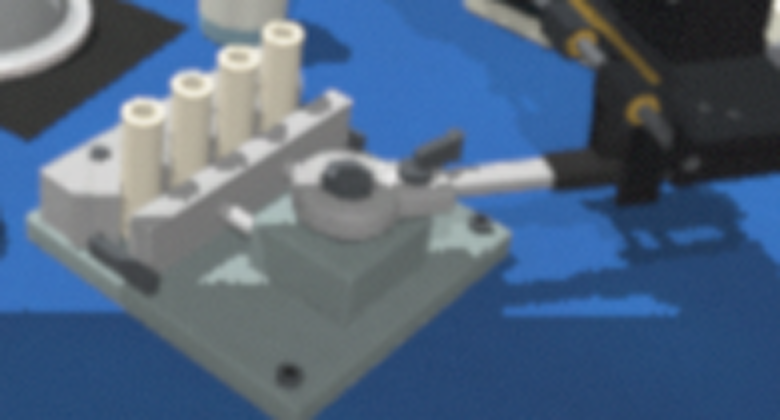

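Run:
```python
from h import *
np.set_printoptions(linewidth=200)
c=cam("top"); a=cv2.imread("pics/top0.png"); 
for r in (214,217,183,170):
    for im in (a,c["img"]): print(r,im[r-1:r+2,286:308].mean((0,2)).astype(int))
print(onz(c,296,215,.055)-onz(c,297,215,.055))
```

```text
214 [213 199 171 139 116  73 103 223 226 220 219 229 145 120 122 118 182 189 187 186 186 186]
214 [112 112 112 112 112 112 112 112 112 112 112 111 111 112 111 113 112 111 111 111 109 106]
217 [224 227 215 160 113  85 102 224 226 221 220 231 130 109 121 117 182 188 186 186 186 186]
217 [112 111 112 111 112 112 112 112 112 112 112 112 112 112 112 112 111 111 110 107 100  92]
183 [232 196 125 117 146 217 244 188 144 138 164 144 138 139 192 204 191 185 185 169 169 129]
183 [112 112 112 112 113 112 112 113 112 112 112 112 113 113 112 112 112 112 112 112 112 113]
170 [234 191 133 134 209 230 209 155 139 140 118 118 119 120 119 114 177 185 184 183 185 184]
170 [113 113 112 113 113 113 112 113 113 112 113 112 112 113 112 113 112 112 112 112 113 113]
[-6.08438634e-05  2.90023622e-03  0.00000000e+00]
```

```bash
python3 nudge.py '[[[0, 0, 0, 0], [0, 0, 0, 0], [0, 0, 0, 0], [0, 0, 0, 0], [0, 0, -0.02, 0], [0, 0, -0.035, 0], [0, 0, -0.035, 0], [0, 0, -0.035, -0.115], [0, 0, 0, -0.115], [0, 0, 0, -0.115], [0, 0, 0, -0.115], [0, 0, 0, -0.115], [0, 0, 0, 0], [0, 0, 0, 0]]]' 0.05; python3 -c "
from h import *
print(yaw(),tool([.50,.20,.15]))"
```

```text
time: 29.27
position: [0.6636, -0.2476, 0.1509]
tool_rot: [-0.019, 1.0, 0.0, -0.001]
ft_force: [0.7, 0.2, 0.1]
grip_width: 0.0496
grip_force: 0.0
1.608265411738606 [0.1467369  0.45341042 0.00140163]
```

```bash
python3 nudge.py '[[[0.0113, 0.035, 0, 0], [0.0113, 0.035, 0, 0], [0.0113, 0.035, 0, 0], [0.0113, 0.035, 0, 0], [0.0113, 0.035, 0, 0], [0.0113, 0.035, 0, 0], [0.0113, 0.035, 0, 0], [0.0113, 0.035, 0, 0], [0.0113, 0.035, 0, 0], [0.0113, 0.035, 0, 0], [0.0113, 0.035, 0, 0], [0.0113, 0.035, 0, 0], [0.0113, 0.035, 0, 0], [0, 0, 0, 0], [0, 0, 0, 0]]]' |grep pos
python3 - <<'E'
from h import *
np.set_printoptions(linewidth=200,precision=4,suppress=True)
c=cam("top"); s=cam("side"); a=cv2.imread("pics/top0.png"); cv2.imwrite("pics/top2.png",c["img"])
for r in (214,217):
    for im in (a,c["img"]): print(r,im[r-1:r+2,286:308].mean((0,2)).astype(int))
# tube shift between images, patch correlation
for n,(x,y) in enumerate([(289,168.5),(290,182),(290,195),(291,209)]):
    x,y=int(x),int(y); T=cv2.cvtColor(a,6)[y-5:y+6,x-5:x+6]; W=cv2.cvtColor(c["img"],6)[y-9:y+10,x-9:x+10]
    r=cv2.matchTemplate(cv2.resize(W,None,fx=4,fy=4,interpolation=2),cv2.resize(T,None,fx=4,fy=4,interpolation=2),5); _,v,_,l=cv2.minMaxLoc(r); print(n,v,(np.array(l)-16)/4)
b=cv2.imread("pics/side0.png")
for n,p in enumerate([(310.5,203),(299.7,209),(288,215.7),(276,222.7)]):
    x,y=map(int,p); T=cv2.cvtColor(b,6)[y-4:y+8,x-6:x+7]; W=cv2.cvtColor(s["img"],6)[y-8:y+12,x-10:x+11]
    r=cv2.matchTemplate(cv2.resize(W,None,fx=4,fy=4,interpolation=2),cv2.resize(T,None,fx=4,fy=4,interpolation=2),5); _,v,_,l=cv2.minMaxLoc(r); print("s",n,v,(np.array(l)-16)/4)
E
```

```text
position: [0.4976, 0.2024, 0.1512]
214 [213 199 171 139 116  73 103 223 226 220 219 229 145 120 122 118 182 189 187 186 186 186]
214 [182 180 184 177 146 132 133 104  97 179 185 181 179 179 156 153 154 153 153 152 153 152]
217 [224 227 215 160 113  85 102 224 226 221 220 231 130 109 121 117 182 188 186 186 186 186]
217 [184 185 179 161 151 143 135 118  84 176 185 182 179 179 163 154 153 153 152 153 153 153]
0 0.7238525152206421 [0.25 0.  ]
1 0.6554462313652039 [0.25 0.25]
2 0.644900918006897 [0.   0.25]
3 0.6837485432624817 [0. 0.]
s 0 0.9708442091941833 [0. 0.]
s 1 0.7959654927253723 [0.25 0.25]
s 2 0.7510718107223511 [0.5 0.5]
s 3 0.8140217065811157 [1.   0.25]
```

Run:
```python
from h import *
np.set_printoptions(linewidth=200,precision=4,suppress=True)
c=cam("top"); s=cam("side"); a=cv2.imread("pics/top0.png"); 
print(onz(s,328,219.25,.055)-onz(s,325,218,.055))
J=np.array([.531,-.095,.055])
for d in(0,-.006,-.0085): print(d,proj(s,[.61,-.095+d,.055]),proj(c,[.455,-.098+d,.055]))
b=cv2.imread("pics/side0.png")
# far end of the sliding jaw & near end: template on side view with edges
def lap(i): g=cv2.resize(cv2.cvtColor(i,6).astype(np.float32),None,fx=6,fy=6,interpolation=2); return cv2.normalize(cv2.magnitude(cv2.Sobel(g,5,1,0,ksize=7),cv2.Sobel(g,5,0,1,ksize=7)),None,0,1,32)
for (x,y,w,h) in ((314,212,14,14),(268,243,18,18)):
    T=lap(b[y:y+h,x:x+w]); W=lap(s["img"][y-6:y+h+6,x-6:x+w+6]); r=cv2.matchTemplate(W,T,5); _,v,_,l=cv2.minMaxLoc(r); print(v,(np.array(l)-36)/6)
for r in (212,215,218):
  for im in (a,c["img"]): print(r,im[r,288:304].mean(1).astype(int))
```

```text
[ 0.0013 -0.0079 -0.    ]
0 [320.8996 218.0061] [294.7883 217.4649]
-0.006 [322.894  219.1217] [296.8596 217.508 ]
-0.0085 [323.7306 219.5896] [297.7225 217.526 ]
0.7840338945388794 [2.8333 1.3333]
0.49494242668151855 [-0.1667 -4.    ]
212 [183 210 238 237 127 216 229 225 221 227 142 118 122 119 184 190]
212 [178 198 219 225 174  97  85 178 187 181 178 179 145 152 156 154]
215 [179 114 103  84 109 225 225 220 219 228 144 121 121 116 181 189]
215 [172 158 135 131 133 110  99 183 186 181 179 179 161 153 152 153]
218 [178 111 104  90  90 224 227 222 221 234 126  95 118 118 183 189]
218 [161 133 131 131 133 112  83 172 185 182 180 180 166 156 154 153]
```

The views put the jaw somewhere between 6.2 and 8 mm. I'll add margin by pushing the still-engaged handle about 0.14 rad further with closed fingers.

```bash
python3 nudge.py '[[[-0.0095, -0.0352, 0, 0], [-0.0095, -0.0352, 0, 0], [-0.0095, -0.0352, 0, 0], [-0.0095, -0.0352, 0, 0], [-0.0095, -0.0352, 0, 0], [-0.0095, -0.0352, 0, 0], [-0.0095, -0.0352, 0, 0], [-0.0095, -0.0352, 0, 0], [-0.0095, -0.0352, 0, 0], [-0.0095, -0.0352, 0, 0], [-0.0095, -0.0352, 0, 0], [-0.0095, -0.0352, 0, 0], [-0.0095, -0.0352, 0, 0], [-0.0095, -0.0352, 0, 0], [0, 0, 0, 0], [0, 0, 0, 0], [0, 0, 0, 0]]]' 0 20 |grep pos; python3 -c "
from h import *
print(tool([.645,-.286,.03]))"
```

```text
position: [0.6508, -0.2872, 0.1505]
[0.00556645 0.0012469  0.1204631 ]
```

```bash
(python3 nudge.py '[[[0.0056, 0.0012, 0.03, 0], [0, 0, 0.035, 0], [0, 0, 0.035, 0], [0, 0, 0.0205, 0], [0, 0, 0, 0], [0, 0, 0, 0]]]'; python3 nudge.py '[[[-0.0027, 0.0042, 0, 0], [-0.0027, 0.0042, 0, 0], [-0.0027, 0.0042, 0, 0], [-0.0016, 0.0025, 0, 0], [0, 0, 0, 0]]]'; python3 nudge.py '[[[-0.0022, 0.0034, 0, 0], [-0.0022, 0.0034, 0, 0], [0, 0, 0, 0]]]';python3 nudge.py '[[[-0.0022, 0.0034, 0, 0], [0, 0, 0, 0]]]';python3 nudge.py '[[[-0.0022, 0.0034, 0, 0], [0, 0, 0, 0]]]') | grep -E "pos|ft_f"
```

```text
position: [0.6452, -0.2836, 0.0297]
ft_force: [0.4, -0.3, 0.6]
position: [0.6569, -0.2696, 0.0324]
ft_force: [0.5, -0.2, -0.3]
position: [0.6603, -0.2625, 0.0311]
ft_force: [0.7, -0.2, 0.8]
position: [0.6621, -0.2589, 0.0307]
ft_force: [-0.7, -1.5, 0.8]
position: [0.6641, -0.2553, 0.0306]
ft_force: [1.0, -2.0, 0.6]
```

```bash
(python3 nudge.py '[[[-0.0022, 0.0034, 0, 0], [-0.0022, 0.0034, 0, 0], [0, 0, 0, 0]]]'; python3 nudge.py '[[[-0.002, 0.0035, 0, 0], [0, 0, 0, 0]]]';python3 nudge.py '[[[-0.002, 0.0035, 0, 0], [0, 0, 0, 0]]]';python3 nudge.py '[[[-0.001, 0.0023, 0, 0], [0, 0, 0, 0]]]') | grep -E "pos|ft_f"
```

```text
position: [0.668, -0.2477, 0.0306]
ft_force: [-0.3, -0.9, 0.9]
position: [0.6697, -0.2442, 0.0306]
ft_force: [-1.3, -0.7, 0.1]
position: [0.6712, -0.2412, 0.0305]
ft_force: [-2.1, -1.7, 2.2]
position: [0.6713, -0.2409, 0.0306]
ft_force: [-4.1, -5.6, 0.5]
```

The hard stop was felt. I'll back off and rise, then look from the clear side at the jaw, tubes and open desiccator.

```bash
python3 nudge.py '[[[0.003, -0.005, 0, 0], [0, 0, -0.03, 0], [0, 0, -0.04, 0], [0, 0, -0.04, 0], [0.012, 0.035, -0.01, 0], [0.012, 0.035, 0, 0], [0.012, 0.035, 0, 0], [0.012, 0.035, 0, 0], [0.012, 0.035, 0, 0], [0.012, 0.035, 0, 0], [0.012, 0.035, 0, 0], [0.012, 0.035, 0, 0], [0.012, 0.035, 0, 0], [0.012, 0.035, 0, 0], [0, 0.035, 0, 0], [0, 0.03, 0, 0], [0, 0, 0, 0], [0, 0, 0, 0]]]' 0.045|grep pos
python3 - <<'E'
from h import *
np.set_printoptions(linewidth=200,precision=4,suppress=True)
c=cam("top"); s=cam("side"); a=cv2.imread("pics/top0.png");  b=cv2.imread("pics/side0.png")
def lap(i): g=cv2.resize(cv2.cvtColor(i,6).astype(np.float32),None,fx=6,fy=6,interpolation=2); return cv2.normalize(cv2.magnitude(cv2.Sobel(g,5,1,0,ksize=7),cv2.Sobel(g,5,0,1,ksize=7)),None,0,1,32)
x,y,w,h=(314,212,14,14)
T=lap(b[y:y+h,x:x+w]); W=lap(s["img"][y-6:y+h+6,x-6:x+w+6]); r=cv2.matchTemplate(W,T,5); _,v,_,l=cv2.minMaxLoc(r); print(v,(np.array(l)-36)/6)
for r in (212,215,218):
  for im in (a,c["img"]): print(r,im[r,288:304].mean(1).astype(int))
t=c["img"][155:225,270:340]; t2=s["img"][195:265,262:332]; d=c["img"][165:235,90:160]; f=s["img"][110:250,140:300]
R_=lambda i:cv2.resize(i,(390,290),interpolation=2)
cv2.imwrite("pics/k.png",np.vstack([np.hstack([R_(t),R_(t2)]),np.hstack([R_(d),R_(f)])]))
E
```

```text
position: [0.5322, 0.1674, 0.1507]
0.4735233187675476 [-6.  2.]
212 [183 210 238 237 127 216 229 225 221 227 142 118 122 119 184 190]
212 [171 190 211 217 169  96  48 162 179 175 171 170 159 150 148 147]
215 [179 114 103  84 109 225 225 220 219 228 144 121 121 116 181 189]
215 [166 152 152 131 130  94  54 145 176 176 172 171 174 151 146 147]
218 [178 111 104  90  90 224 227 222 221 234 126  95 118 118 183 189]
218 [153 128 125 126 128 111  60 111 172 177 173 173 167 151 148 147]
```

View pics/k.png

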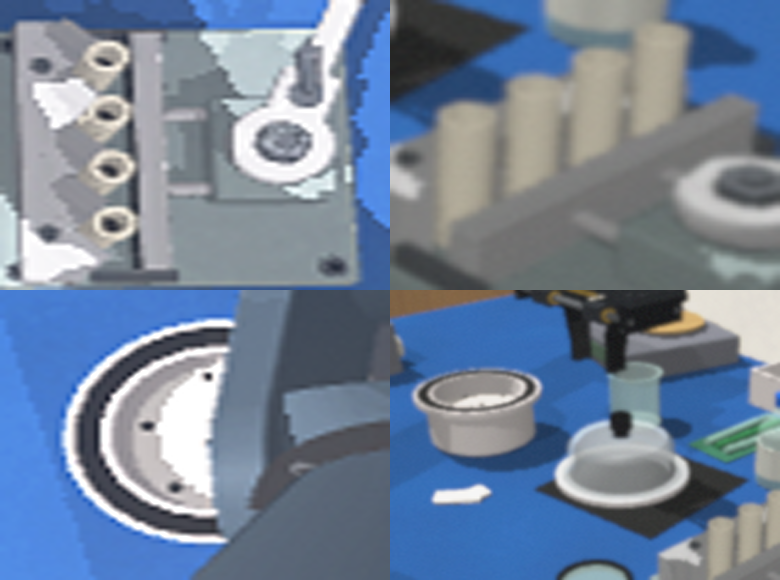

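The picture shows the jaw clearly off the tubes, all four standing in their notches, the lid flat on the mat, and the desiccator open. Next is tube 1, the farthest.

```bash
python3 nudge.py '[[[-0.0085, -0.0345, 0, 0], [-0.0085, -0.0345, 0, 0], [-0.0085, -0.0345, 0, 0], [-0.0085, -0.0345, 0, 0], [-0.0085, -0.0345, 0, 0], [-0.0085, -0.0345, 0, 0], [-0.0085, -0.0345, 0, 0], [0, 0, 0, 0], [0, 0, 0, 0], [0, 0, 0, 0]]]' |grep pos
python3 - <<'E'
from h import *
print(yaw(),tool([.5885,-.078,.0385]))
c=cam('side')
E
```

```text
position: [0.6012, -0.0745, 0.1503]
1.609200832004879 [ 0.0126417  -0.0031923   0.11183369]
```

```bash
python3 nudge.py '[[[0.0126, -0.0032, 0, 0], [0, 0, 0.03, 0], [0, 0, 0.03, 0], [0, 0, 0.03, 0], [0, 0, 0.0218, 0], [0, 0, 0, 0], [0, 0, 0, 0]]]' ; python3 nudge.py '[[[0, 0, 0, 0], [0, 0, 0, 0], [0, 0, 0, 0], [0, 0, 0, 0], [0, 0, 0, 0], [0, 0, 0, 0], [0, 0, 0, 0], [0, 0, 0, 0]]]' 0 25
```

```text
time: 37.45
position: [0.5883, -0.0757, 0.0381]
tool_rot: [-0.021, 1.0, 0.001, -0.002]
ft_force: [1.3, -0.6, 0.6]
grip_width: 0.0448
grip_force: 0.0
time: 38.12
position: [0.5904, -0.0775, 0.04]
tool_rot: [-0.021, 1.0, -0.0, 0.001]
ft_force: [-0.4, -0.0, 6.1]
grip_width: 0.0215
grip_force: 24.8
```

```bash
python3 nudge.py '[[[0, 0, -0.01, 0], [0, 0, -0.02, 0], [0, 0, -0.03, 0], [0, 0, -0.03, 0], [0, 0, -0.02, 0], [0, 0, 0, 0], [0, 0, 0, 0]]]' 0 30
python3 - <<'E'
from h import *
print(yaw(),tool([.534,.3765,.15]))
E
```

```text
time: 38.7
position: [0.59, -0.0774, 0.1501]
tool_rot: [-0.021, 1.0, -0.0, 0.001]
ft_force: [-0.5, -0.8, -0.8]
grip_width: 0.0213
grip_force: 29.8
1.6119941488284713 [ 3.73051821e-02  4.55870797e-01 -3.39647724e-04]
```

```bash
cat > des.py <<'E'
from h import *
np.set_printoptions(precision=4,suppress=True)
c=cam("top"); hsv=cv2.cvtColor(c["img"],cv2.COLOR_BGR2HSV)
m=((hsv[...,2]<90)&(hsv[...,1]<110)).astype(np.uint8); m[:, :85]=0;m[:,165:]=0;m[:165]=0;m[235:]=0
n,l,st,ce=cv2.connectedComponentsWithStats(m); k=1+np.argmax(st[1:,4]); print(st[k])
C=cv2.findContours((l==k).astype(np.uint8),cv2.RETR_CCOMP,1)[0]
for q in sorted(C,key=cv2.contourArea)[-2:]:
    P=np.array([onz(c,*p,.08)[:2] for p in q[:,0].astype(float)]); M=np.c_[2*P,np.ones(len(P))]; x=np.linalg.lstsq(M,(P**2).sum(1),rcond=None)[0]; print("ring",x[:2],np.sqrt(x[2]+x[:2]@x[:2]))
E
python3 des.py
```

```text
[104 174  53  38 280]
ring [0.4954 0.3709] 0.06715874091391881
```

```bash
cat > des.py <<'E'
from h import *
np.set_printoptions(precision=4,suppress=True)
c=cam("top"); hsv=cv2.cvtColor(c["img"],cv2.COLOR_BGR2HSV)
def fit(m,z):
    m=m.copy(); m[:, :90]=0;m[:,165:]=0;m[:168]=0;m[232:]=0
    v,u=np.nonzero(m); P=np.array([onz(c,a,b,z)[:2] for a,b in zip(u,v)]); x0=np.array([.496,.375])
    for i in range(5):
        r=np.linalg.norm(P-x0,axis=1); Q=P[(r>.052)&(r<.082)]; M=np.c_[2*Q,np.ones(len(Q))]; x=np.linalg.lstsq(M,(Q**2).sum(1),rcond=None)[0]; x0=x[:2]
    return x[:2],np.sqrt(x[2]+x[:2]@x[:2]),len(Q),np.histogram(np.arctan2(*(Q-x0).T[::-1]),8)[0]
print(fit((hsv[...,2]<100)&(hsv[...,1]<120),.08))
E
python3 des.py
```

```text
(array([0.4947, 0.3708]), np.float64(0.06716222712970422), 327, array([51, 46, 40, 40, 40, 38, 39, 33]))
```

```bash
cat >> des.py <<'E'
W=(hsv[...,1]<70)&(hsv[...,2]>110)
m=W.astype(np.uint8); m[:, :90]=0;m[:,165:]=0;m[:165]=0;m[235:]=0
k=cv2.convexHull(max(cv2.findContours(m,0,1)[0],key=cv2.contourArea))[:,0].astype(float)
P=np.array([onz(c,*p,.078)[:2] for p in k]); print("hull x",P[:,0].min(),P[:,0].max(),"y",P[:,1].min(),P[:,1].max())
s=cam("side"); h=cv2.cvtColor(s["img"],cv2.COLOR_BGR2HSV); m=((h[...,2]<95)&(h[...,1]<120)); yy,xx=np.nonzero(m); 
P=np.array([onz(s,a,b,.08)[:2] for a,b in zip(xx,yy)]); x0=np.array([.495,.372])
for i in range(8):
    r=np.linalg.norm(P-x0,axis=1); Q=P[(r>.054)&(r<.08)]; M=np.c_[2*Q,np.ones(len(Q))]; x=np.linalg.lstsq(M,(Q**2).sum(1),rcond=None)[0]; x0=x[:2]
print("side ring",x0,np.sqrt(x[2]+x0@x0),len(Q))
E
python3 des.py
```

```text
(array([0.4946, 0.3706]), np.float64(0.06726725226225917), 327, array([49, 49, 38, 42, 40, 37, 38, 34]))
hull x 0.39578594042323767 0.5728556004818983 y 0.2695304635988649 0.4535126385939378
side ring [0.495  0.3699] 0.06421839169334369 60
```

Ring centre from both views: (0.495, 0.3705). I'll place tube 1 at x 0.533.

```bash
python3 nudge.py '[[[0.0029, 0.0346, 0, 0], [0.0029, 0.0346, 0, 0], [0.0029, 0.0346, 0, 0], [0.0029, 0.0346, 0, 0], [0.0029, 0.0346, 0, 0], [0.0029, 0.0346, 0, 0], [0.0029, 0.0346, 0, 0], [0.0029, 0.0346, 0, 0], [0.0029, 0.0346, 0, 0], [0.0029, 0.0346, 0, 0], [0.0029, 0.0346, 0, 0], [0.0029, 0.0346, 0, 0], [0.0029, 0.0346, 0, 0], [0, 0, 0, 0], [0, 0, 0, 0], [0, 0, 0, 0]]]' | grep -E "pos|grip"
python3 - <<'E'
from h import *
print(yaw(),tool([.5335,.3705,.0725]))
E
```

```text
position: [0.5324, 0.3699, 0.1473]
grip_width: 0.0213
grip_force: 29.8
1.6127956279508362 [-0.00128621  0.00065524  0.0748321 ]
```

```bash
(python3 nudge.py '[[[-0.001, 0.0006, 0.02, 0], [0, 0, 0.025, 0], [0, 0, 0.02, 0], [0, 0, 0.005, 0], [0, 0, 0, 0], [0, 0, 0, 0]]]'; python3 nudge.py '[[[0, 0, 0.002, 0], [0, 0, 0, 0], [0, 0, 0, 0]]]'; python3 nudge.py '[[[0, 0, 0.0015, 0], [0, 0, 0, 0], [0, 0, 0, 0]]]' )| grep -E "pos|ft_f"
```

```text
position: [0.535, 0.3703, 0.0791]
ft_force: [0.7, 0.5, -0.1]
position: [0.5351, 0.3714, 0.0781]
ft_force: [1.0, 0.2, -0.8]
position: [0.5344, 0.3713, 0.0756]
ft_force: [-0.3, 0.2, -1.8]
```

```bash
(python3 nudge.py '[[[0, 0, 0.002, 0], [0, 0, 0, 0], [0, 0, 0, 0]]]'; python3 nudge.py '[[[0, 0, 0.0015, 0], [0, 0, 0, 0], [0, 0, 0, 0]]]'; python3 nudge.py '[[[0, 0, 0.001, 0], [0, 0, 0, 0], [0, 0, 0, 0]]]' )| grep -E "pos|ft_f"
```

```text
position: [0.5342, 0.3712, 0.0732]
ft_force: [-1.0, -0.0, -0.7]
position: [0.5346, 0.3714, 0.0721]
ft_force: [0.1, 0.6, 1.0]
position: [0.5349, 0.3715, 0.072]
ft_force: [-0.5, -0.1, 5.3]
```

```bash
python3 nudge.py '[[[0, 0, 0, 0], [0, 0, 0, 0], [0, 0, 0, 0], [0, 0, 0, 0], [0, 0, -0.02, 0], [0, 0, -0.03, 0], [0, 0, -0.03, 0], [0, 0, 0, 0], [0, 0, 0, 0]]]' 0.045 | grep -E "pos|grip"
python3 - <<'E'
from h import *
print(yaw(),tool([.551,-.0785,.15]))
E
```

```text
position: [0.5358, 0.3719, 0.1531]
grip_width: 0.0448
grip_force: 0.0
1.6120655132586166 [ 0.00341486 -0.45064693  0.0022179 ]
```

```bash
python3 nudge.py '[[[0.0003, -0.0347, 0, 0], [0.0003, -0.0347, 0, 0], [0.0003, -0.0347, 0, 0], [0.0003, -0.0347, 0, 0], [0.0003, -0.0347, 0, 0], [0.0003, -0.0347, 0, 0], [0.0003, -0.0347, 0, 0], [0.0003, -0.0347, 0, 0], [0.0003, -0.0347, 0, 0], [0.0003, -0.0347, 0, 0], [0.0003, -0.0347, 0, 0], [0.0003, -0.0347, 0, 0], [0.0003, -0.0347, 0, 0], [0, 0, 0, 0], [0, 0, 0, 0], [0, 0, 0, 0]]]' | grep -E "pos|grip"
python3 - <<'E'
from h import *
print(yaw(),tool([.551,-.0785,.0395]))
E
```

```text
position: [0.5478, -0.0791, 0.1496]
grip_width: 0.0452
grip_force: 0.0
1.6110395951960435 [-0.00352502  0.0003336   0.11013917]
```

```bash
python3 nudge.py '[[[-0.0025, 0.0003, 0.01, 0], [0, 0, 0.03, 0], [0, 0, 0.03, 0], [0, 0, 0.025, 0], [0, 0, 0.015, 0], [0, 0, 0, 0], [0, 0, 0, 0]]]' | grep -E "pos|ft" ; python3 nudge.py '[[[0, 0, 0, 0], [0, 0, 0, 0], [0, 0, 0, 0], [0, 0, 0, 0], [0, 0, 0, 0], [0, 0, 0, 0], [0, 0, 0, 0]]]' 0 30; python3 nudge.py '[[[0, 0, -0.01, 0], [0, 0, -0.02, 0], [0, 0, -0.03, 0], [0, 0, -0.03, 0], [0, 0, -0.02, 0], [0, 0, 0, 0], [0, 0, 0, 0]]]'
python3 - <<'E'
from h import *
print(yaw(),tool([.5095,.3705,.15]))
E
```

```text
position: [0.5506, -0.0775, 0.0396]
ft_force: [0.1, 0.2, -0.4]
time: 45.23
position: [0.5522, -0.0796, 0.0417]
tool_rot: [-0.02, 1.0, -0.0, 0.001]
ft_force: [-0.7, 0.9, 4.2]
grip_width: 0.0208
grip_force: 29.6
time: 45.82
position: [0.5519, -0.0794, 0.1521]
tool_rot: [-0.021, 1.0, -0.0, 0.001]
ft_force: [-0.3, 0.8, -0.9]
grip_width: 0.0208
grip_force: 29.6
1.6120141820158367 [0.02387071 0.45128409 0.00161409]
```

```bash
python3 nudge.py '[[[0.0018, 0.0347, 0, 0], [0.0018, 0.0347, 0, 0], [0.0018, 0.0347, 0, 0], [0.0018, 0.0347, 0, 0], [0.0018, 0.0347, 0, 0], [0.0018, 0.0347, 0, 0], [0.0018, 0.0347, 0, 0], [0.0018, 0.0347, 0, 0], [0.0018, 0.0347, 0, 0], [0.0018, 0.0347, 0, 0], [0.0018, 0.0347, 0, 0], [0.0018, 0.0347, 0, 0], [0.0018, 0.0347, 0, 0], [0, 0, 0, 0], [0, 0, 0, 0], [0, 0, 0, 0]]]' | grep -E "pos|grip"
python3 - <<'E'
from h import *
print(yaw(),tool([.5095,.3705,.0737]))
E
```

```text
position: [0.5081, 0.3695, 0.1489]
grip_width: 0.0209
grip_force: 29.6
1.6127029424426462 [-0.00171564  0.00108553  0.07517943]
```

```bash
(python3 nudge.py '[[[-0.0005, 0.0006, 0.02, 0], [0, 0, 0.025, 0], [0, 0, 0.02, 0], [0, 0, 0.006, 0], [0, 0, 0, 0], [0, 0, 0, 0]]]'; python3 nudge.py '[[[0, 0, 0.002, 0], [0, 0, 0.001, 0], [0, 0, 0, 0], [0, 0, 0, 0]]]'; python3 nudge.py '[[[0, 0, 0.0015, 0], [0, 0, 0, 0], [0, 0, 0, 0]]]' )| grep -E "pos|ft_f"
```

```text
position: [0.5104, 0.3701, 0.0799]
ft_force: [0.6, -0.4, -0.8]
position: [0.5105, 0.3713, 0.0777]
ft_force: [-0.4, -0.2, -1.0]
position: [0.51, 0.3712, 0.0755]
ft_force: [0.1, -0.0, -0.9]
```

```bash
(python3 nudge.py '[[[0.001, 0, 0.0015, 0], [0, 0, 0, 0], [0, 0, 0, 0]]]'; python3 nudge.py '[[[0, 0, 0.0015, 0], [0, 0, 0, 0], [0, 0, 0, 0]]]' )| grep -E "pos|ft_f"
```

```text
position: [0.509, 0.3712, 0.0739]
ft_force: [0.8, -0.1, 0.1]
position: [0.5095, 0.3715, 0.0737]
ft_force: [-0.9, -0.8, 4.8]
```

```bash
python3 nudge.py '[[[0, 0, 0, 0], [0, 0, 0, 0], [0, 0, 0, 0], [0, 0, 0, 0], [0, 0, -0.02, 0], [0, 0, -0.03, 0], [0, 0, -0.03, 0], [0, 0, 0, 0], [0, 0, 0, 0]]]' 0.045 | grep -E "pos|grip"
python3 - <<'E'
from h import *
print(yaw(),tool([.5125,-.080,.15]))
E
```

```text
position: [0.5104, 0.3717, 0.1544]
grip_width: 0.0449
grip_force: 0.0
1.6120664886256704 [ 0.01658317 -0.4514372   0.00354354]
```

```bash
python3 nudge.py '[[[0.0011, -0.0347, 0, 0], [0.0011, -0.0347, 0, 0], [0.0011, -0.0347, 0, 0], [0.0011, -0.0347, 0, 0], [0.0011, -0.0347, 0, 0], [0.0011, -0.0347, 0, 0], [0.0011, -0.0347, 0, 0], [0.0011, -0.0347, 0, 0], [0.0011, -0.0347, 0, 0], [0.0011, -0.0347, 0, 0], [0.0011, -0.0347, 0, 0], [0.0011, -0.0347, 0, 0], [0.0011, -0.0347, 0, 0], [0, 0, 0, 0], [0, 0, 0, 0], [0, 0, 0, 0]]]' | grep -E "pos|grip"
python3 - <<'E'
from h import *
print(yaw(),tool([.5125,-.080,.0395]))
E
```

```text
position: [0.5121, -0.0797, 0.1512]
grip_width: 0.0451
grip_force: 0.0
1.6109811638973173 [-0.00066154 -0.00048685  0.11174334]
```

```bash
python3 nudge.py '[[[0, -0.0003, 0.01, 0], [0, 0, 0.03, 0], [0, 0, 0.03, 0], [0, 0, 0.025, 0], [0, 0, 0.0165, 0], [0, 0, 0, 0], [0, 0, 0, 0]]]' | grep -E "pos|ft" ; python3 nudge.py '[[[0, 0, 0, 0], [0, 0, 0, 0], [0, 0, 0, 0], [0, 0, 0, 0], [0, 0, 0, 0], [0, 0, 0, 0], [0, 0, 0, 0]]]' 0 30; python3 nudge.py '[[[0, 0, -0.01, 0], [0, 0, -0.02, 0], [0, 0, -0.03, 0], [0, 0, -0.03, 0], [0, 0, -0.02, 0], [0, 0, 0, 0], [0, 0, 0, 0]]]'
python3 - <<'E'
from h import *
print(yaw(),tool([.4835,.3705,.15]))
E
```

```text
position: [0.5122, -0.0788, 0.0397]
ft_force: [0.8, -0.9, -0.4]
time: 51.98
position: [0.514, -0.0808, 0.0417]
tool_rot: [-0.02, 1.0, -0.0, 0.001]
ft_force: [-0.4, 0.2, 5.9]
grip_width: 0.0213
grip_force: 29.6
time: 52.57
position: [0.5138, -0.0807, 0.1522]
tool_rot: [-0.021, 1.0, -0.0, 0.001]
ft_force: [-0.2, -0.1, -1.4]
grip_width: 0.0215
grip_force: 29.6
1.611958905425555 [0.01169468 0.45205347 0.00166998]
```

```bash
python3 nudge.py '[[[0.0008, 0.0347, 0, 0], [0.0008, 0.0347, 0, 0], [0.0008, 0.0347, 0, 0], [0.0008, 0.0347, 0, 0], [0.0008, 0.0347, 0, 0], [0.0008, 0.0347, 0, 0], [0.0008, 0.0347, 0, 0], [0.0008, 0.0347, 0, 0], [0.0008, 0.0347, 0, 0], [0.0008, 0.0347, 0, 0], [0.0008, 0.0347, 0, 0], [0.0008, 0.0347, 0, 0], [0.0008, 0.0347, 0, 0], [0, 0, 0, 0], [0, 0, 0, 0], [0, 0, 0, 0]]]' | grep -E "pos|grip"
python3 - <<'E'
from h import *
print(yaw(),tool([.4845,.3705,.0737]))
E
```

```text
position: [0.4829, 0.3688, 0.1491]
grip_width: 0.0213
grip_force: 29.6
1.6127560352227428 [-0.00194725  0.00183087  0.07534121]
```

```bash
(python3 nudge.py '[[[0, 0.0006, 0.02, 0], [0, 0, 0.025, 0], [0, 0, 0.02, 0], [0, 0, 0.006, 0], [0, 0, 0, 0], [0, 0, 0, 0]]]'; python3 nudge.py '[[[0, 0, 0.002, 0], [0, 0, 0.002, 0], [0, 0, 0, 0], [0, 0, 0, 0]]]'; python3 nudge.py '[[[0, 0, 0.002, 0], [0, 0, 0, 0], [0, 0, 0, 0]]]' )| grep -E "pos|ft_f"
```

```text
position: [0.4847, 0.3694, 0.0799]
ft_force: [-1.5, 0.4, -1.3]
position: [0.4847, 0.3705, 0.0766]
ft_force: [0.3, 0.2, -1.5]
position: [0.4843, 0.3704, 0.0739]
ft_force: [0.7, -0.9, -1.1]
```

```bash
(python3 nudge.py '[[[0, 0, 0.0012, 0], [0, 0, 0, 0], [0, 0, 0, 0]]]'; python3 nudge.py '[[[0, 0, 0.001, 0], [0, 0, 0, 0], [0, 0, 0, 0]]]' )| grep -E "pos|ft_f"
```

```text
position: [0.4848, 0.3706, 0.0737]
ft_force: [-1.7, -0.9, 5.0]
position: [0.4851, 0.3711, 0.0735]
ft_force: [-1.9, -0.8, 9.0]
```

```bash
python3 nudge.py '[[[0, 0, 0, 0], [0, 0, 0, 0], [0, 0, 0, 0], [0, 0, 0, 0], [0, 0, -0.02, 0], [0, 0, -0.03, 0], [0, 0, -0.03, 0], [0, 0, 0, 0], [0, 0, 0, 0]]]' 0.045 | grep -E "pos|grip"; python3 nudge.py '[[[0.0005, -0.0347, 0, 0], [0.0005, -0.0347, 0, 0], [0.0005, -0.0347, 0, 0], [0.0005, -0.0347, 0, 0], [0.0005, -0.0347, 0, 0], [0.0005, -0.0347, 0, 0], [0.0005, -0.0347, 0, 0], [0.0005, -0.0347, 0, 0], [0.0005, -0.0347, 0, 0], [0.0005, -0.0347, 0, 0], [0.0005, -0.0347, 0, 0], [0.0005, -0.0347, 0, 0], [0.0005, -0.0347, 0, 0], [0, 0, 0, 0], [0, 0, 0, 0], [0, 0, 0, 0]]]' | grep -E "pos|grip"
python3 - <<'E'
from h import *
print(yaw(),tool([.4745,-.0815,.0395]))
E
```

```text
position: [0.4857, 0.371, 0.1535]
grip_width: 0.0448
grip_force: 0.0
position: [0.4952, -0.0801, 0.1505]
grip_width: 0.045
grip_force: 0.0
1.610986678939902 [ 0.02039349 -0.00078287  0.11109526]
```

```bash
python3 nudge.py '[[[0.0205, -0.0008, 0, 0], [0, 0, 0.03, 0], [0, 0, 0.03, 0], [0, 0, 0.03, 0], [0, 0, 0.021, 0], [0, 0, 0, 0], [0, 0, 0, 0]]]' | grep -E "pos|ft" ; python3 nudge.py '[[[0, 0, 0, 0], [0, 0, 0, 0], [0, 0, 0, 0], [0, 0, 0, 0], [0, 0, 0, 0], [0, 0, 0, 0], [0, 0, 0, 0]]]' 0 30; python3 nudge.py '[[[0, 0, -0.01, 0], [0, 0, -0.02, 0], [0, 0, -0.03, 0], [0, 0, -0.03, 0], [0, 0, -0.02, 0], [0, 0, 0, 0], [0, 0, 0, 0]]]'
python3 - <<'E'
from h import *
print(yaw(),tool([.4595,.3705,.15]))
E
```

```text
position: [0.4747, -0.0804, 0.0398]
ft_force: [-0.5, -0.8, 0.5]
time: 58.73
position: [0.4767, -0.0825, 0.0415]
tool_rot: [-0.02, 1.0, -0.0, 0.001]
ft_force: [-0.5, 0.1, 6.1]
grip_width: 0.0213
grip_force: 29.5
time: 59.32
position: [0.4765, -0.0825, 0.152]
tool_rot: [-0.021, 1.0, -0.001, 0.001]
ft_force: [0.3, 0.7, -1.0]
grip_width: 0.0214
grip_force: 29.6
1.6120138255367926 [-0.00164582  0.45333046  0.00142133]
```

```bash
python3 nudge.py '[[[-0.0002, 0.0348, 0, 0], [-0.0002, 0.0348, 0, 0], [-0.0002, 0.0348, 0, 0], [-0.0002, 0.0348, 0, 0], [-0.0002, 0.0348, 0, 0], [-0.0002, 0.0348, 0, 0], [-0.0002, 0.0348, 0, 0], [-0.0002, 0.0348, 0, 0], [-0.0002, 0.0348, 0, 0], [-0.0002, 0.0348, 0, 0], [-0.0002, 0.0348, 0, 0], [-0.0002, 0.0348, 0, 0], [-0.0002, 0.0348, 0, 0], [0, 0, 0, 0], [0, 0, 0, 0], [0, 0, 0, 0]]]' | grep -E "pos|grip"
python3 - <<'E'
from h import *
print(yaw(),tool([.4595,.3705,.0737]))
E
```

```text
position: [0.4585, 0.3688, 0.1489]
grip_width: 0.0212
grip_force: 29.6
1.6127445461394267 [-0.00136014  0.00178983  0.07519286]
```

```bash
(python3 nudge.py '[[[0.0005, 0.0006, 0.02, 0], [0, 0, 0.025, 0], [0, 0, 0.02, 0], [0, 0, 0.006, 0], [0, 0, 0, 0], [0, 0, 0, 0]]]'; python3 nudge.py '[[[0, 0, 0.002, 0], [0, 0, 0.002, 0], [0, 0, 0, 0], [0, 0, 0, 0]]]'; python3 nudge.py '[[[0, 0, 0.0028, 0], [0, 0, 0, 0], [0, 0, 0, 0]]]';python3 nudge.py '[[[0, 0, 0.001, 0], [0, 0, 0, 0], [0, 0, 0, 0]]]' )| grep -E "pos|ft_f"
```

```text
position: [0.4597, 0.3695, 0.0797]
ft_force: [0.1, 0.3, -0.4]
position: [0.4598, 0.3706, 0.0764]
ft_force: [-0.0, -0.4, -1.6]
position: [0.4601, 0.3712, 0.0735]
ft_force: [0.8, 1.3, 2.9]
position: [0.4604, 0.3713, 0.0734]
ft_force: [-0.7, 0.7, 8.5]
```

```bash
python3 nudge.py '[[[0, 0, 0, 0], [0, 0, 0, 0], [0, 0, 0, 0], [0, 0, 0, 0], [0, 0, -0.02, 0], [0, 0, -0.03, 0], [0, 0, -0.03, 0], [0, 0, 0, 0]]]' 0.045 | grep -E "pos|grip"; python3 nudge.py '[[[-0.004, -0.039, 0, 0], [-0.004, -0.039, 0, 0], [-0.004, -0.039, 0, 0], [-0.004, -0.039, 0, 0], [-0.004, -0.039, 0, 0], [-0.004, -0.039, 0, 0], [-0.004, -0.039, 0, 0], [-0.004, -0.039, 0, 0], [-0.004, -0.039, 0, 0], [-0.004, -0.039, 0, 0], [-0.004, -0.039, 0, 0], [0, 0, 0, 0], [0, 0, 0, 0]]]' 0.06| grep -E "pos|time"
cat > lid.py <<'E'
from h import *
np.set_printoptions(precision=4,suppress=True)
c=cam("top"); s=cam("side"); cv2.imwrite("pics/e_top.png",c["img"]); cv2.imwrite("pics/e_side.png",s["img"])
def knob(cc,near,z,h=14,t=60):
    # black blob on the lid, sub-pixel centroid
    x,y=(proj(cc,near)).astype(int)-h; g=cv2.resize(cv2.cvtColor(cc["img"],6)[y:y+2*h,x:x+2*h],None,fx=8,fy=8,interpolation=2)
    n,l,st,ce=cv2.connectedComponentsWithStats((g<t).astype(np.uint8)); o=[(np.hypot(*(ce[i]-8*h)),i) for i in range(1,n) if st[i,4]>1500 and min(st[i,0],st[i,1])>0 and st[i,0]+st[i,2]<16*h and st[i,1]+st[i,3]<16*h]
    print([(st[i].tolist()) for _,i in o]); i=min(o)[1]; return ce[i]/8-.44+[x,y]
import sys
N=[float(v) for v in sys.argv[1:4]]
A=knob(c,N,0);B=knob(s,N,0); (o1,d1),(o2,d2)=ray(c,*A),ray(s,*B); t=np.linalg.lstsq(np.c_[d1,-d2],o2-o1,rcond=None)[0]; a,b=o1+t[0]*d1,o2+t[1]*d2
print(A,B,"knob",(a+b)/2,"gap",a-b,"top@z",onz(c,*A,N[2]+.004))
E
python3 lid.py .5625 .145 .084
python3 - <<'E'
from h import *
np.set_printoptions(precision=4,suppress=True)
c=cam("top"); s=cam("side")
for x in (.533,.5085,.483,.458): print(proj(c,[x,.371,.13]).round(1),proj(s,[x,.371,.13]).round(1))
g=cv2.cvtColor(c["img"],6)
for y in range(176,212,1): print(y,g[y,106:136:1])
E
```

```text
position: [0.4629, 0.3723, 0.1572]
grip_width: 0.0449
grip_force: 0.0
time: 63.73
position: [0.521, -0.0586, 0.1512]
[]
[124.7 182.4] [184.7 138.8]
[124.  191.4] [177.4 140.8]
[123.3 200.9] [169.6 143. ]
[122.6 210.2] [161.7 145.2]
176 [117 116 116 118 116 115 113 112 112 232 255 255 242  92  54  59  62  64
  65  66  69  68  68  69  69  69  69  70  69  68]
177 [115 116 116 115 115 112 112 173 232 255 251 105  54  60  65  65  63  65
  66  64  64  64  65  63  65  65  67  65  66  68]
178 [115 116 116 115 114 113 232 255 249 154  78  66  66  67  65  61  72 178
 187 147  88 121 131 132 133 132 133  90  71  72]
179 [116 116 116 113 113 230 255 250 107  62  69  73  67  63  60 124 255 255
 255 255 255 255 255 255 255 255 255 255 255 255]
180 [115 114 111 116 231 255 250 107  64  70  71  71  62  61 113 255 252 169
 148 146 255 254 175 142 169 212 219 222 181 179]
181 [117 112 109 255 255 212  75  65  69  72  69  70  81 184 255 255 182 148
 152 151 145 255 224 152 159 179 183 189 192 198]
182 [114 111 229 255 211  77  66  71  71  69  65 212 255 255 255 247 166 148
 152 151 146 255 238 163 149 
[... 3438 characters left out ...]
82 195 196]
210 [ 64  72  74  69  58 255 255 174 143 144 176 189 255 239 157 149 150 150
 102 255 215 150 151 152 152 150 150 149 180 194]
211 [112  69  73  74  65 206 255 255 175 142 143 185 255 255 176 146 147 147
 214 255 209 153 152 153 153 153 152 152 150 190]Traceback (most recent call last):
  File "lid.py", line 11, in <module>
    A=knob(c,N,0);B=knob(s,N,0); (o1,d1),(o2,d2)=ray(c,*A),ray(s,*B); t=np.linalg.lstsq(np.c_[d1,-d2],o2-o1,rcond=None)[0]; a,b=o1+t[0]*d1,o2+t[1]*d2
  File "lid.py", line 8, in knob
    print([(st[i].tolist()) for _,i in o]); i=min(o)[1]; return ce[i]/8-.44+[x,y]
                                              ~~~^^^
ValueError: min() iterable argument is empty
```

All four tube tops show as rings where expected, near (124,182), (124,191), (123.5,200) and (122.5,210), so every tube stands on the plate. Next I check the lid using its white flange.

```bash
cat > fl.py <<'E'
from h import *
np.set_printoptions(precision=4,suppress=True)
for n in ("top","side"):
    c=cam(n); hsv=cv2.cvtColor(c["img"],cv2.COLOR_BGR2HSV); m=((hsv[...,1]<70)&(hsv[...,2]>140))
    v,u=np.nonzero(m); P=np.array([onz(c,a,b,.010)[:2] for a,b in zip(u,v)]); x0=np.array([.5625,.145])
    for lo,hi in ((.04,.11),(.045,.1),(.055,.09),(.06,.085),(.062,.082),(.062,.082)):
        r=np.linalg.norm(P-x0,axis=1); Q=P[(r>lo)&(r<hi)]
        if len(Q)<10: break
        M=np.c_[2*Q,np.ones(len(Q))]; x=np.linalg.lstsq(M,(Q**2).sum(1),rcond=None)[0]; x0=x[:2]
    print(n,x0,np.sqrt(x[2]+x0@x0),len(Q),np.histogram(np.arctan2(*(Q-x0).T[::-1]),12,(-np.pi,np.pi))[0])
c=cam("top"); g=cv2.cvtColor(c["img"],6); u,v=proj(c,[.5625,.145,.097]).astype(int); print(u,v); print(g[v-8:v+9,u-10:u+11])
E
python3 fl.py
```

```text
top [0.5623 0.1721] 0.07016064149234467 717 [61 61 60 60 56 55 59 59 62 59 61 64]
side [0.5611 0.171 ] 0.07174202156111699 544 [56 58 59 51 37 36 42 41 42 38 36 48]
210 176
[[237 238 237 236 236 237 236 236 236 236 236 236 236 236 237 237 228 188
  145 158 233]
 [237 237 237 237 236 236 236 236 236 236 236 236 236 236 237 237 237 221
  173 137 174]
 [239 239 239 238 237 236 237 236 236 236 236 237 236 236 236 237 238 240
  217 158 129]
 [247 247 246 243 240 238 236 236 236 237 237 236 237 236 236 237 237 238
  238 186 141]
 [110  99  93 187 240 241 237 237 236 236 237 236 237 236 237 237 237 237
  240 230 163]
 [ 70  73  70  63 136 237 240 237 236 237 237 237 237 237 237 237 237 239
  240 221 180]
 [ 77  79  78  73  62 183 238 238 237 237 237 237 237 237 237 237 237 237
  238 243 198]
 [ 79  81  79  78  71 138 239 240 238 238 238 238 238 237 238 237 237 237
  238 242 182]
 [ 82  82  81  81  77  57 184 238 239 237 237 237 240 238 238 237 237 237
  238 242 204]
 [ 84  83  83  83  80  61 133 236 240 238 238 240 239 238 238 238 238 238
  238 241 223]
 [ 86  85  87  85  78  58 136 238 241 239 239 241 239 239 239 239 239 239
  239 241 224]
 [ 86  88  88  83  66  54 195 242 242 240 239 241 239 239 239 239 239 239
  239 241 225]
 [ 76  77  77  64  59  57 243 245 242 240 239 242 243 240 239 239 239 238
  239 242 208]
 [ 88  58  60  59  63 200 246 244 241 241 241 240 242 242 242 240 239 239
  240 243 210]
 [235 134 156 161 252 252 246 244 243 242 241 241 241 241 242 242 240 240
  240 244 192]
 [252 254 255 253 249 247 244 243 243 242 241 242 241 241 241 241 240 240
  241 237 185]
 [248 248 248 247 246 245 244 243 243 243 242 242 241 241 241 241 241 242
  244 216 176]]
```

The lid was knocked to (0.562, 0.1715). It still lies flat and within 31 mm of the mat's centre. Pick it up there.

```bash
python3 nudge.py '[[[-0.007, 0.0325, 0, 0], [-0.007, 0.0325, 0, 0], [-0.007, 0.0325, 0, 0], [-0.007, 0.0325, 0, 0], [-0.007, 0.0325, 0, 0], [-0.007, 0.0325, 0, 0], [-0.007, 0.0325, 0, 0], [0, 0, 0, 0], [0, 0, 0, 0], [0, 0, 0, 0]]]' 0.06| grep -E "pos|time"
python3 - <<'E'
from h import *
print(yaw(),tool([.562,.1715,.046]))
E
```

```text
time: 64.92
position: [0.5599, 0.1733, 0.1517]
1.6138370460811546 [-0.00208698 -0.00180385  0.10571755]
```

```bash
python3 nudge.py '[[[-0.002, -0.0018, 0, 0], [0, 0, 0.03, 0], [0, 0, 0.03, 0], [0, 0, 0.025, 0], [0, 0, 0.0195, 0], [0, 0, 0, 0], [0, 0, 0, 0]]]'; python3 nudge.py '[[[0, 0, 0, 0], [0, 0, 0, 0], [0, 0, 0, 0], [0, 0, 0, 0], [0, 0, 0, 0], [0, 0, 0, 0], [0, 0, 0, 0], [0, 0, 0, 0], [0, 0, 0, 0]]]' 0 40
```

```text
time: 65.5
position: [0.5622, 0.1698, 0.0467]
tool_rot: [-0.02, 1.0, -0.0, -0.001]
ft_force: [-0.3, 1.0, 0.3]
grip_width: 0.0601
grip_force: 0.0
time: 66.25
position: [0.563, 0.1715, 0.0479]
tool_rot: [-0.021, 1.0, 0.0, 0.0]
ft_force: [-0.7, 1.2, 3.9]
grip_width: 0.0249
grip_force: 40.0
```

```bash
python3 nudge.py '[[[0, 0, -0.01, 0], [0, 0, -0.03, 0], [0, 0, -0.035, 0], [0, 0, -0.035, 0], [0, 0, -0.03, 0], [0, 0, -0.01, 0], [0, 0, 0, 0], [0, 0, 0, 0]]]' 0 50
python3 - <<'E'
from h import *
print(yaw(),tool([.4963,.3705,.198]))
E
```

```text
time: 66.92
position: [0.5616, 0.171, 0.1963]
tool_rot: [-0.021, 1.0, -0.0, -0.001]
ft_force: [-0.7, 0.2, -5.0]
grip_width: 0.0249
grip_force: 50.0
1.611967497508101 [ 0.05701153  0.20203105 -0.00161415]
```

```bash
python3 nudge.py '[[[0.0071, 0.02525, 0, 0], [0.0071, 0.02525, 0, 0], [0.0071, 0.02525, 0, 0], [0.0071, 0.02525, 0, 0], [0.0071, 0.02525, 0, 0], [0.0071, 0.02525, 0, 0], [0.0071, 0.02525, 0, 0], [0.0071, 0.02525, 0, 0], [0, 0, 0, 0], [0, 0, 0, 0], [0, 0, 0, 0], [0, 0, 0, 0]]]'
python3 - <<'E'
from h import *
print(yaw(),tool([.4963,.3705,.1259]))
E
```

```text
time: 67.92
position: [0.4971, 0.3693, 0.1955]
tool_rot: [-0.02, 1.0, -0.001, -0.002]
ft_force: [-0.3, -0.1, -4.6]
grip_width: 0.025
grip_force: 50.0
1.6111872963633465 [0.00047973 0.00131875 0.06964391]
```

```bash
(python3 nudge.py '[[[0.0005, 0.001, 0.01, 0], [0, 0, 0.015, 0], [0, 0, 0.015, 0], [0, 0, 0.01, 0], [0, 0, 0, 0]]]'; python3 nudge.py '[[[0, 0, 0.008, 0], [0, 0, 0.005, 0], [0, 0, 0.002, 0], [0, 0, 0, 0], [0, 0, 0, 0]]]'; python3 nudge.py '[[[0, 0, 0.002, 0], [0, 0, 0, 0], [0, 0, 0, 0]]]')| grep -E "pos|ft_f"
```

```text
position: [0.4954, 0.3699, 0.1442]
ft_force: [-0.6, -0.7, -3.9]
position: [0.4974, 0.3718, 0.1327]
ft_force: [0.7, 0.6, -3.8]
position: [0.4972, 0.3718, 0.1306]
ft_force: [-0.4, -0.6, -4.2]
```

```bash
(python3 nudge.py '[[[0.001, -0.001, 0.002, 0], [0, 0, 0, 0], [0, 0, 0, 0]]]';python3 nudge.py '[[[0, 0, 0.0015, 0], [0, 0, 0, 0], [0, 0, 0, 0]]]';python3 nudge.py '[[[0, 0, 0.0015, 0], [0, 0, 0, 0], [0, 0, 0, 0]]]')| grep -E "pos|ft_f"
```

```text
position: [0.4959, 0.3705, 0.1283]
ft_force: [-0.4, 1.0, -3.4]
position: [0.4961, 0.3706, 0.1268]
ft_force: [0.8, 0.5, -4.4]
position: [0.4965, 0.3708, 0.126]
ft_force: [-1.0, -0.2, -0.4]
```

Contact came exactly where the rim should be. I'll seat the lid, release, and move clear.

```bash
python3 nudge.py '[[[0, 0, 0.001, 0], [0, 0, 0, 0], [0, 0, 0, 0]]]' | grep -E "pos|ft_f"; python3 nudge.py '[[[0, 0, 0, 0], [0, 0, 0, 0], [0, 0, 0, 0], [0, 0, 0, 0], [0, 0, 0, 0], [0, 0, 0, 0], [0, 0, -0.02, 0], [0, 0, -0.03, 0], [0, 0, -0.03, 0], [0, 0, 0, 0]]]' 0.065; python3 nudge.py '[[[-0.004, -0.039, 0, 0], [-0.004, -0.039, 0, 0], [-0.004, -0.039, 0, 0], [-0.004, -0.039, 0, 0], [-0.004, -0.039, 0, 0], [-0.004, -0.039, 0, 0], [-0.004, -0.039, 0, 0], [-0.004, -0.039, 0, 0], [-0.004, -0.039, 0, 0], [-0.004, -0.039, 0, 0], [-0.004, -0.039, 0, 0], [0, 0, 0, 0], [0, 0, 0, 0]]]'| grep -E "pos|time"; sed -e 's/\.5625,\.145\]/.496,.371]/' -e 's/a,b,\.010/a,b,.086/' fl.py > fl2.py; python3 fl2.py | head -2; python3 lid.py .496 .371 .164
```

```text
position: [0.4965, 0.3708, 0.1259]
ft_force: [-2.3, -1.4, 5.6]
time: 70.83
position: [0.5, 0.3727, 0.2107]
tool_rot: [-0.021, 1.0, 0.003, 0.006]
ft_force: [-0.1, 0.6, 0.4]
grip_width: 0.0644
grip_force: 0.0
time: 71.92
position: [0.5581, -0.0584, 0.204]
top [0.4951 0.3702] 0.07063002580903562 910 [70 83 86 74 68 69 70 78 84 77 79 72]
side [0.4935 0.3679] 0.07205055598988484 401 [43 40 43 38 30 26 29 28 34 33 30 27]
[]Traceback (most recent call last):
  File "lid.py", line 11, in <module>
    A=knob(c,N,0);B=knob(s,N,0); (o1,d1),(o2,d2)=ray(c,*A),ray(s,*B); t=np.linalg.lstsq(np.c_[d1,-d2],o2-o1,rcond=None)[0]; a,b=o1+t[0]*d1,o2+t[1]*d2
  File "lid.py", line 8, in knob
    print([(st[i].tolist()) for _,i in o]); i=min(o)[1]; return ce[i]/8-.44+[x,y]
                                              ~~~^^^
ValueError: min() iterable argument is empty
```

The lid flange fits at (0.4951, 0.3702), within 1 mm of the desiccator's rim centre, and the arm is clear. Handing in.

```bash
python3 -c "
from rig import robot
print(robot.hand_in())"
```

```text
the job is handed in; nothing more can be done
None
```

The job is handed in after about 72 s: four tubes stand on the desiccator's plate, the lid is back on the rim within about 1 mm of centre, and the jaw is open an estimated 7–8 mm, but `hand_in()` gave no verdict.

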